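# Steady the drinks chest and latch it for service

## Robot

A 6-joint arm with a two-finger parallel gripper is mounted at the origin on the work surface. World frame = base frame: x ahead of the robot, y to its left, z up, the work surface at z = 0. Lengths are in m, angles in rad, forces in N, time in s.
With the tool pointing down it reaches from about 0.375 to 0.9 m from the base axis. Payload 3.1 kg.
Tool frame: the origin (TCP) lies midway between the tips of the shut fingers; the grasp point (between the pads) lies 19 mm behind it; x points along the fingers, z is the direction in which the jaws open and shut, and the axes are right-handed (so a half turn about x gives the same grasp; the last joint's range is limited). The gripper opens to 87 mm and grips with 3 to 60 N. Pads are 19 mm wide; open, the fingers measure 117 mm over their backs; the gripper's body (75 mm by 190 mm) begins 51 mm behind the grasp point.
Start: joints at [-1.363, 0.527, 1.433, -0, 1.181, -0.178], TCP at [0.235, -0.579, 0.195] pointing down, gripper open.
Joint ranges: [-3.08, 3.08], [-0.75, 2.2], [0.22, 2.44], [-1.43, 4.57], [0, 2.65], [-2.85, 2.85]. Speed limits (rad/s): [2.79, 2.79, 3.14, 3.14, 3.14, 3.14].

## Interface

Orientations are given as a unit quaternion [x, y, z, w].
In Python, from rig import robot, optics, workorder gives the robot as it stands.
- The arm moves only by the tool arm_command, never from a script. Its argument "plan" is a list of rows, each a list of 7 numbers: the shift along the tool's x, y, z in cm, then the turn, a rotation vector about the tool's x, y, z in rad, then the finger opening in cm, from 0 to 8.7. In form: [[x, y, z, ax, ay, az, gripper], ...]. A call has 1 to 12 rows; each row shifts and turns the pose as measured when the row begins, along the tool's axes as they then stand; what a row does not reach is not made up. A row lasts 1/8 s, in which the tool goes at most 62.5 mm and 10.7 degrees, less where a joint would pass 70% of its speed; a pose out of reach is approached as far as the arm can. A call with a gripper value outside its range is refused whole. The fingers move at their own pace and stop on an object; "grip_force" is the grip in N (left out, the last holds). Time passes only in rows, so rows that do not move let the fingers close. It gives the time, the measured TCP pose, the force and the opening at its end, in the units of the state.
- robot.get_obs(): the state, without advancing time (a new reading comes with each control period).
- optics.camera(name): name is "side" or "top"; returns (picture, depth): 384x512x3 uint8, blue, green, red; 384x512 float32, m along the optical axis (not along the pixel's ray), 0 where there is no reading.
- optics.camera_info(name): a dict with "mtx" (3x3 intrinsics, pixels), "k1" (the pictures are not rectified: a ray, as slopes to the right and down, at radius r is drawn at 1 + k1 r^2 times it, then the intrinsics apply), "position" and "rotation" of the camera in the world. Camera axes: x right, y down, z forward; pixel columns grow to the right and rows downward; lengths in m; the calibration is good to about 2 mm. A picture is of the moment at which its call begins. camera_info takes no time and is no camera call.
- workorder.hand_in(): hands the job in, once; it reports no verdict.
The state is a dict: "time": time; "q": joint angles; "joint_velocities": joint speeds; "joint_torque": joint torques, N m; "position": TCP position; "tool_rot": TCP orientation; "ft_force": force on the tool from outside, world axes, zero at the start; "moment": the same for the moment, N m; "grip_width": finger opening in m.
Only numpy, scipy, OpenCV 4.12 (cv2) and the standard library are available. Lean on these libraries where they do the work, as an engineer would, in place of code of your own. Each camera call takes 0.05 s, during which the arm holds its last target. There are 200 camera calls.

## Task

The little drinks chest rocks because its two front feet are screwed up too far. Screw those feet down until the chest stands level and firm on all four feet, and close the chest up: lid fully shut, latch handle turned over its hump until it drops into its notch. Work with the chest where it stands, and leave the cups, kettle and other things around it undisturbed.

Things in the scene. Friction and masses are not known exactly. Their poses are not given: they have to be found in the camera images.
- chest: drinks chest: steel well 200 mm deep by 300 wide with a bamboo lid, on a bamboo stand with splayed legs; about 5 kg. Origin at table level under its middle; x to its rear, y to its left (seen from the robot), z up. Vertical foot axes at x -118 (front) and +118 (rear), y +197 (left) and -197 (right). Deck 210 by 310, underside 140 up; rim 235 up; shut lid's upper face 247 up
- front_left_foot (a joint): turn of the front left screw foot, rad: 0 when it is just as long as the fixed rear feet, negative when too short (as at the start). It grows clockwise seen from above, which screws the foot down out of the leg by 12 mm a turn (1.9 mm a rad); range -4.2 to 2.0. Takes about 0.1 Nm, more under load; stays where it is left
- front_right_foot (a joint): the same for the front right screw foot. It starts short too, but less than the left one.
- front_left_wheel (a point): middle of the front left foot's black knurled hand wheel, on its vertical axis, 24 mm over the foot's underside. Wheel 44 mm across, 10 to 38 mm over the underside; rubber pad 38 across below. A brass ferrule 33 across stands 49 to 71 mm up over it, and from there the leg leans up and in to the deck, so a gripper must lean out to the side
- front_right_wheel (a point): the same for the front right foot.
- front_left_pad (a point): underside centre of the front left foot (about 0 high when it stands on the table).
- front_right_pad (a point): underside centre of the front right foot.
- rear_left_pad (a point): underside centre of the rear left foot, which is fixed to the chest; do not turn it.
- rear_right_pad (a point): underside centre of the rear right foot, fixed likewise.
- chest_lid (a joint): opening of the bamboo lid, rad: 0 shut, 0.25 to 0.42 at the start. Hinged along the rear rim at chest x +100, 235 mm up. Lid 200 mm front to back, 300 wide, 12 thick; a stiff stay holds it where it is left; some 5 N down near its front edge shuts it
- lid_edge (a point): middle of the lid's front edge, on its upper face.
- latch (a joint): turn of the latch handle, rad: 0 to 0.25 at the start (free), 1.3 to 1.45 home in the notch (stop at 1.45). Grows counter-clockwise seen from above. It rises 6 mm on a ramp between 0.3 and 1.0 rad (some 2 N at the knob), passes a crest and drops 9 mm into the notch from about 1.2. Home, its tongue sits under the brass keeper at the middle of the front rim: with the lid open it would strike the keeper, so shut the lid first
- latch_spindle (a joint): height of the latch handle on its sprung pivot, m: about 0 (to -0.001) at the start, +0.006 on the crest of the cam, -0.003 when it has dropped into the notch
- latch_pivot (a point): pivot axis of the latch on the lid's upper face, 26 mm behind the lid's front edge, at the middle of its width.
- latch_knob (a point): middle of the red upright knob at the end of the latch handle: 16 mm across, 30 high, 75 mm from the pivot, 10 to 40 mm over the lid's upper face at latch 0. At latch 0 the steel handle (12 mm wide, 14 to 21 mm over the lid) points to the chest's rear, 0.12 rad towards its left; home, it points to the chest's left
- cup0: green paper cup, 80 mm across, 78 high, in front of the chest. Leave it alone. Origin under its middle, as for all that follow.
- cup1: the same, at one side of the chest between its front and rear leg
- syrup: amber syrup bottle, 60 mm across, 190 high, at the other side of the chest between its front and rear leg. Leave it alone
- sugar_jar: glass sugar jar, 68 mm across, 85 high, under the chest. Leave it alone
- kettle: steel gooseneck kettle, 130 high, behind the chest. Leave it alone.
- milk_jug: steel milk jug with a handle, 74 mm across, 90 high, under the chest. Leave it alone

How it is judged:
At the end, for the whole second after the job is handed in: All four feet within 1.5 mm of the table, the chest level within 0.006 rad (0.34 degrees), lid shut (under 0.03 rad), latch handle turned past 1.2 rad and dropped into its notch (latch_spindle below -0.002 m), the chest at rest within 40 mm of where it stood (height (world z) of each of front_left_pad, front_right_pad, rear_left_pad, rear_right_pad below 0.0015 m and angle between chest's own z axis and vertical below 0.006 rad and value of joint chest_lid below 0.03 rad and value of joint latch above 1.2 rad and value of joint latch_spindle below -0.002 m and distance of chest from where it was at the start of the episode below 0.04 m and linear speed of chest below 0.01 m/s); the robot touches nothing.
It fails at once if a bystander (cup, bottle, jar, kettle, jug) is pushed more than 30 mm or tipped by more than 0.35 rad (distance of any of cup0, cup1, syrup, sugar_jar, kettle, milk_jug from where it was at the start of the episode above 0.03 m or angle between any of cup0, cup1, syrup, sugar_jar, kettle, milk_jug's own z axis and vertical above 0.35 rad).
It fails at once if the chest is shoved more than 60 mm or tipped by more than 0.15 rad (distance of chest from where it was at the start of the episode above 0.06 m or angle between chest's own z axis and vertical above 0.15 rad).
It also fails if it takes over 72 s, if anything falls off the work surface, if the arm or the gripper's body presses on something with over 40 N, if the wrist force passes 120 N, or if a joint passes its speed limit or range.

## Working session

There is one attempt and no reset: what is moved stays moved. The work goes in short steps, Python scripts to look and compute and a tool call to move; the robot and the scene stay as the last step left them, time stands still between calls to the robot, and variables do not carry over. Pictures are saved under pics/ and viewed, about 8 in all and at most 12, crops included, and the job is handed in when it is done.

Besides the shell and the picture viewer there is one more tool, called after "Emit:" as a command line: name --pt "numbers of a row" for each row, then --argument value for the rest. arm_command: Moves the arm, as the interface text tells. Its arguments: {"type":"object","properties":{"plan":{"type":"array"},"grip_force":{"type":"number"}},"required":["plan"]}

```bash
ls; mkdir -p pics
cat > h.py <<'E'
import numpy as np, cv2
from rig import robot, optics, workorder
from scipy.spatial.transform import Rotation as R
def info(n):
    i=optics.camera_info(n); Rm=np.array(i["rotation"],float)
    if Rm.size==4: Rm=R.from_quat(Rm).as_matrix()
    return np.array(i["mtx"],float),i["k1"],np.array(i["position"],float),Rm.reshape(3,3)
def ray(n,px):
    K,k1,p,Rm=info(n); px=np.atleast_2d(np.array(px,float))
    d=cv2.undistortPoints(px.reshape(-1,1,2),K,np.array([k1,0,0,0.])).reshape(-1,2)
    return p,np.c_[d,np.ones(len(d))]@Rm.T
def onz(n,px,z):
    p,d=ray(n,px); z=np.asarray(z,float); return p+d*((z-p[2])/d[:,2])[:,None]
def cloud(n,dep):
    h,w=dep.shape; u,v=np.meshgrid(np.arange(w),np.arange(h))
    p,d=ray(n,np.c_[u.ravel(),v.ravel()]); return (p+d*dep.ravel()[:,None]).reshape(h,w,3)
def proj(n,P):
    K,k1,p,Rm=info(n); c=(np.atleast_2d(P)-p)@Rm; s=c[:,:2]/c[:,2:]; s=s*(1+k1*(s**2).sum(1,keepdims=True))
    return s@K[:2,:2].T+K[:2,2]
def snap(n,tag,crop=None,k=1):
    im,d=optics.camera(n); im=np.asarray(im); np.savez(f"pics/{tag}.npz",im=im,d=d)
    return im,np.asarray(d)
def st():
    o=robot.get_obs(); M=R.from_quat(o["tool_rot"]).as_matrix()
    print("t",round(o["time"],2),"p",np.round(o["position"],4),"q",np.round(o["q"],3),"F",np.round(o["ft_force"],1),"g",round(o["grip_width"],4)); print(np.round(M,3).tolist())
    return o,M
E
python3 - <<'E'
from h import *
o,M=st()
for n in("side","top"):
    print(n,[np.round(x,3).tolist() for x in info(n)])
    im,d=snap(n,n+"0"); cv2.imwrite(f"pics/{n}0.png",cv2.resize(im,(768,576),interpolation=cv2.INTER_CUBIC))
E
```

```text
pics
t 0.0 p [ 0.235  -0.5783  0.1937] q [-1.364  0.528  1.434  0.     1.181 -0.178] F [ 0.8  0.2 -0.4] g 0.0869
[[-0.0, 0.927, 0.376], [0.002, 0.376, -0.927], [-1.0, 0.0, -0.002]]
side [[[445.323, 0.0, 246.472], [0.0, 445.323, 187.429], [0.0, 0.0, 1.0]], -0.141, [0.715, -0.322, 1.267], [[0.942, 0.317, -0.111], [0.336, -0.896, 0.29], [-0.007, -0.311, -0.951]]]
top [[[361.768, 0.0, 246.586], [0.0, 361.768, 190.439], [0.0, 0.0, 1.0]], -0.107, [0.457, 0.013, 0.93], [[-0.017, -0.983, 0.181], [-0.999, 0.025, 0.042], [-0.046, -0.18, -0.983]]]
```

View pics/side0.png

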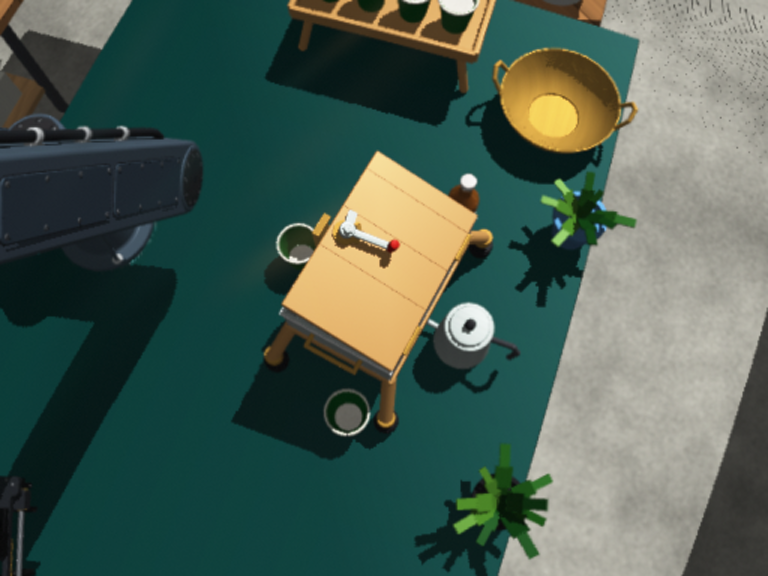

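View pics/top0.png

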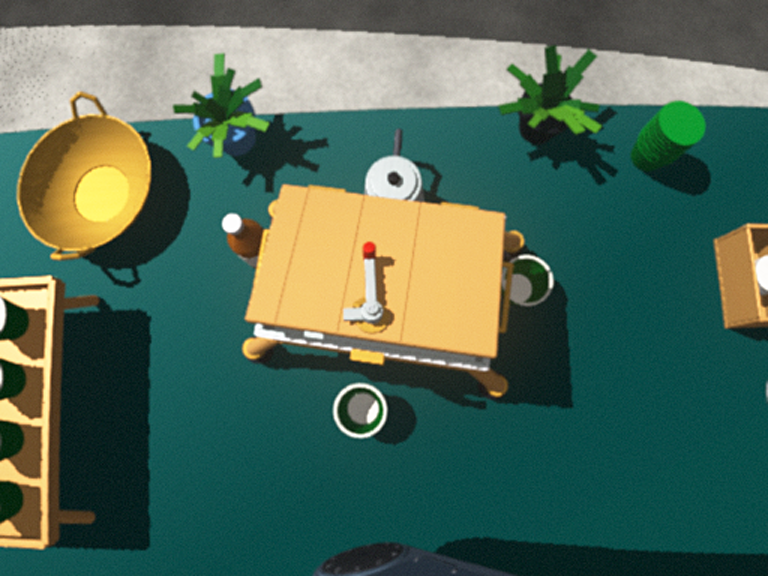

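```bash
cat >> h.py <<'E'
def lidfit(n,im,d,zmin=0.2,zmax=0.40,verbose=1):
    C=cloud(n,d); hsv=cv2.cvtColor(im,cv2.COLOR_BGR2HSV)
    m=(d>0)&(C[...,2]>zmin)&(C[...,2]<zmax)&(hsv[...,0]>8)&(hsv[...,0]<25)&(hsv[...,1]>90)&(hsv[...,2]>90)&(C[...,0]>.3)&(C[...,0]<.9)
    m=m.astype(np.uint8); k,l,s,c=cv2.connectedComponentsWithStats(cv2.erode(m,np.ones((3,3),np.uint8)))
    i=1+np.argmax(s[1:,4]); mm=l==i
    P=C[mm]
    for _ in range(4):
        c=P.mean(0); nrm=np.linalg.svd(P-c,full_matrices=False)[2][2]; nrm*=np.sign(nrm[2]); r=(P-c)@nrm; P=P[abs(r)<2.5*r.std()]
    # table plane
    t=(d>0)&(abs(C[...,2])<.02)&(hsv[...,0]>75)&(hsv[...,0]<100)&(C[...,0]>.25)&(C[...,0]<.95)&(abs(C[...,1])<.6); T=C[t]
    for _ in range(4):
        ct=T.mean(0); tn=np.linalg.svd(T-ct,full_matrices=False)[2][2]; tn*=np.sign(tn[2]); r2=(T-ct)@tn; T=T[abs(r2)<2.5*r2.std()]
    if verbose: print(n,"lid n",nrm.round(4),"c",c.round(4),"rms",r.std().round(4),len(P),"table n",tn.round(4),"z",ct[2].round(4),"rms",r2.std().round(4))
    return C,mm,P,c,nrm,tn
E
python3 - <<'E'
from h import *
for n in("side","top"):
    z=np.load(f"pics/{n}0.npz"); im,d=z["im"],z["d"]
    C,mm,P,c,nr,tn=lidfit(n,im,d)
    # in-plane rect
    ex=np.array([1,0,0])-nr[0]*nr; ex/=np.linalg.norm(ex); ey=np.cross(nr,ex)
    uv=np.c_[(P-c)@ex,(P-c)@ey].astype(np.float32); b=cv2.boxPoints(cv2.minAreaRect(uv)); 
    print((c+b[:,:1]*ex+b[:,1:]*ey).round(4).tolist())
    hsv=cv2.cvtColor(im,cv2.COLOR_BGR2HSV)
    red=((hsv[...,0]<6)|(hsv[...,0]>174))&(hsv[...,1]>180)&(hsv[...,2]>100)
    k,l,s,cc=cv2.connectedComponentsWithStats(red.astype(np.uint8)); 
    for i in range(1,k):
        if s[i,4]>15: print("red",cc[i],s[i,4],np.median(C[l==i],0).round(4))
    # low bamboo (legs) points by height
    bam=(hsv[...,0]>8)&(hsv[...,0]<28)&(hsv[...,1]>90)&(d>0)
    for lo,hi in((.045,.075),(.075,.1)):
        m=bam&(C[...,2]>lo)&(C[...,2]<hi)&(C[...,0]>.35)&(C[...,0]<.95)&(abs(C[...,1])<.4)
        k,l,s,cc=cv2.connectedComponentsWithStats(m.astype(np.uint8))
        for i in range(1,k):
            if s[i,4]>8: print("leg",lo,cc[i].round(0),s[i,4],C[l==i].mean(0).round(4),np.ptp(C[l==i],0).round(3))
    # other objects below
    for nm,m in (("white",(hsv[...,1]<60)&(hsv[...,2]>110)),("dkgreen",(hsv[...,0]>45)&(hsv[...,0]<75)&(hsv[...,1]>80))):
        m=m&(d>0)&(C[...,2]>.02)&(C[...,2]<.22)&(C[...,0]>.3)&(C[...,0]<.9)&(abs(C[...,1])<.4)
        k,l,s,cc=cv2.connectedComponentsWithStats(m.astype(np.uint8))
        for i in range(1,k):
            if s[i,4]>40: print(nm,cc[i].round(0),s[i,4],C[l==i].mean(0).round(3),C[l==i].min(0).round(3),C[l==i].max(0).round(3))
E
```

```text
side lid n [ 0.2601 -0.043   0.9646] c [0.609  0.0174 0.2736] rms 0.0017 8379 table n [-1.4e-03  6.0e-04  1.0e+00] z 0.0014 rms 0.0024
[[0.4889, -0.1038, 0.3006], [0.6822, -0.1361, 0.247], [0.7307, 0.1541, 0.2469], [0.5373, 0.1864, 0.3005]]
red [262.63333333 162.36666667] 30 [0.6189 0.0384 0.3124]
leg 0.045 [324. 161.] 33 [0.7598 0.1961 0.0673] [0.023 0.033 0.021]
leg 0.045 [181. 239.] 61 [ 0.4561 -0.1565  0.0663] [0.031 0.024 0.025]
leg 0.045 [257. 281.] 40 [ 0.6911 -0.1943  0.0705] [0.03  0.023 0.018]
leg 0.075 [324. 158.] 31 [0.7571 0.1954 0.0855] [0.018 0.039 0.024]
leg 0.075 [183. 235.] 59 [ 0.4607 -0.1476  0.0878] [0.029 0.023 0.025]
leg 0.075 [257. 277.] 77 [ 0.6865 -0.1863  0.0858] [0.028 0.033 0.025]
white [312. 121.] 80 [0.692 0.243 0.19 ] [0.68  0.23  0.183] [0.707 0.257 0.195]
white [193. 162.] 109 [0.407 0.063 0.078] [0.38  0.026 0.026] [0.452 0.109 0.086]
white [313. 217.] 770 [0.776 0.006 0.125] [ 0.731 -0.037  0.104] [0.82  0.051 0.144]
white [235. 285.] 57 [ 0.64  -0.224  0.079] [ 0.605 -0.242  0.064] [ 0.659 -0.19   0.085]
dkgreen [374. 133.] 261 [0.874 0.312 0.105]
[... 1471 characters left out ...]
59 0.193]
white [360. 178.] 93 [ 0.638 -0.223  0.077] [ 0.602 -0.242  0.071] [ 0.658 -0.189  0.081]
white [209. 223.] 46 [0.53  0.129 0.162] [0.525 0.113 0.16 ] [0.534 0.143 0.165]
white [239. 274.] 247 [0.419 0.071 0.077] [0.379 0.029 0.066] [0.459 0.111 0.082]
dkgreen [372.  78.] 532 [ 0.879 -0.265  0.115] [ 0.839 -0.335  0.063] [ 0.9   -0.166  0.14 ]
dkgreen [167.  82.] 134 [0.889 0.243 0.111] [0.874 0.212 0.086] [0.9   0.281 0.119]
dkgreen [141.  91.] 307 [0.871 0.313 0.104] [0.834 0.287 0.074] [0.9   0.352 0.112]
dkgreen [356. 184.] 296 [ 0.63  -0.221  0.047] [ 0.587 -0.236  0.02 ] [ 0.653 -0.185  0.074]
dkgreen [238. 275.] 291 [0.414 0.075 0.045] [0.385 0.037 0.02 ] [0.452 0.104 0.071]
```

Emit:
arm_command --pt "-6 0 0 0 0 0 8.7" --pt "-6 0 0 0 0 0 0" --pt "-5 0 0 0 0 0 0" --pt "0 4.7 -4.1 0 0 0 0" --pt "0 4.7 -4.1 0 0 0 0" --pt "0 4.7 -4.1 0 0 0 0" --pt "0 4.7 -4.1 0 0 0 0" --pt "0 4.7 -4.1 0 0 0 0" --pt "0 4.7 -4.1 0 0 0 0" --pt "0 4.7 -4.1 0 0 0 0" --pt "0 4.7 -4.1 0 0 0 0" --pt "0 4.7 -4.1 0 0 0 0"

```text
time: 1.6
position: [0.4884, -0.0771, 0.3674]
tool_rot: [0.401, 0.587, -0.395, 0.582]
ft_force: [0.9, -0.8, 0.4]
grip_width: 0.0007
```

```bash
python3 -c "
from h import *
o,M=st()
g=np.array([.515,-.021,.28]); print((M.T@(g-o['position'])*100).round(2))"
```

```text
t 1.6 p [ 0.4884 -0.0771  0.3674] q [-0.389  0.178  1.491  0.009  1.477  0.805] F [ 0.9 -0.8  0.4] g 0.0007
[[-0.001, 0.93, 0.367], [0.01, 0.367, -0.93], [-1.0, 0.003, -0.01]]
[ 8.79  4.51 -4.16]
```

Emit:
arm_command --pt "0 4.5 -4.2 0 0 0 0" --pt "0 0 0 0.18 0 0 0" --pt "2.0 0 0 0.18 0 0 0" --pt "4.0 0 0 0.18 0 0 0" --pt "2.0 0 0 0 0 0 0" --pt "1.5 0 0 0 0 0 0" --pt "1.5 0 0 0 0 0 0" --pt "1 0 0 0 0 0 0"

```text
time: 2.6
position: [0.5138, -0.012, 0.2426]
tool_rot: [0.542, 0.46, -0.54, 0.451]
ft_force: [-0.7, 0.5, 2.2]
grip_width: 0.0003
```

```bash
python3 -c "
from h import *
o,M=st()"
```

```text
t 2.6 p [ 0.5138 -0.012   0.2426] q [-0.248  0.322  1.643  0.011  1.184  1.49 ] F [-0.7  0.5  2.2] g 0.0003
[[-0.006, 0.985, -0.17], [0.012, -0.17, -0.985], [-1.0, -0.008, -0.011]]
```

Emit:
arm_command --pt "0.4 0 0 0 0 0 0" --pt "0.3 0 0 0 0 0 0"

```text
time: 2.85
position: [0.5132, -0.0119, 0.2351]
tool_rot: [0.542, 0.46, -0.54, 0.451]
ft_force: [-2.1, 0.2, 2.1]
grip_width: 0.0005
```

```bash
python3 -c "
from h import *
o,M=st()"
```

```text
t 2.85 p [ 0.5132 -0.0119  0.2351] q [-0.248  0.331  1.654  0.011  1.167  1.49 ] F [-2.1  0.2  2.1] g 0.0005
[[-0.007, 0.985, -0.17], [0.012, -0.17, -0.985], [-1.0, -0.009, -0.01]]
```

```bash
python3 -c "
from h import *
im,d=snap('top','t1'); lidfit('top',im,d)
im2,d2=snap('side','s1'); lidfit('side',im2,d2)
cv2.imwrite('pics/v1.png',np.hstack([cv2.resize(im[110:300,130:370],None,fx=1.6,fy=1.6),cv2.resize(im2[80:270,150:390],None,fx=1.6,fy=1.6)]))"
```

```text
top lid n [ 0.0829 -0.0144  0.9965] c [0.6464 0.0632 0.2516] rms 0.001 5454 table n [ 4.e-04 -4.e-04  1.e+00] z -0.0004 rms 0.0015
side lid n [ 0.0806 -0.0131  0.9967] c [0.6159 0.0155 0.2551] rms 0.0018 6583 table n [-1.5e-03  7.0e-04  1.0e+00] z 0.0015 rms 0.0024
```

View pics/v1.png

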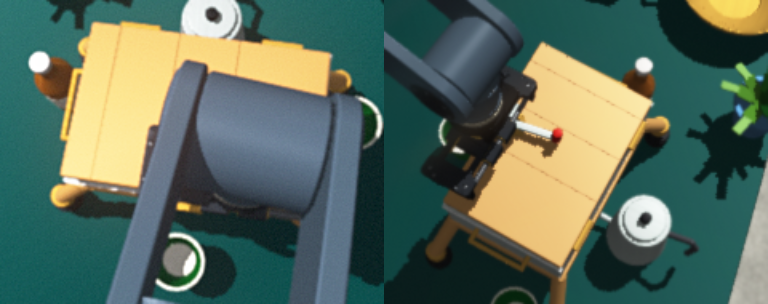

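Run:
```python
from h import *
for n,f in (("side","side0"),("top","top0")):
    z=np.load(f"pics/{f}.npz"); im,d=z["im"],z["d"]; C,mm,P,c,nr,tn=lidfit(n,im,d,verbose=0)
    h=(C-c)@nr; m=(d>0)&(h>.008)&(h<.06)&(abs(C[...,0]-.56)<.09)&(abs(C[...,1]-.05)<.09)
    for p,hh in sorted(zip(C[m].tolist(),h[m]),key=lambda t:t[0][0])[::4]: print(n,np.round(p,3),round(hh,3))
o,M=st()
z=np.load("pics/s1.npz"); C=cloud("side",z["d"]); hsv=cv2.cvtColor(z["im"],cv2.COLOR_BGR2HSV)
uv=proj("side",[o["position"],o["position"]+[0,0,.03],[.499,-.03,.262]]); print(uv)
for v in range(int(uv[0,1])-6,int(uv[0,1])+14,2):
    print(v,[tuple(C[v,u].round(3)) for u in range(int(uv[0,0])-8,int(uv[0,0])+12,4)])
```

```text
side [0.53  0.036 0.315] 0.018
side [0.532 0.03  0.313] 0.018
side [0.533 0.034 0.321] 0.025
side [0.534 0.058 0.312] 0.016
side [0.535 0.049 0.314] 0.019
side [0.535 0.042 0.318] 0.022
side [0.536 0.027 0.31 ] 0.015
side [0.536 0.033 0.32 ] 0.025
side [0.537 0.065 0.315] 0.019
side [0.537 0.057 0.31 ] 0.015
side [0.538 0.029 0.319] 0.024
side [0.538 0.026 0.307] 0.014
side [0.539 0.033 0.317] 0.023
side [0.539 0.033 0.324] 0.03
side [0.54  0.038 0.325] 0.03
side [0.541 0.054 0.312] 0.018
side [0.541 0.059 0.308] 0.014
side [0.541 0.033 0.324] 0.03
side [0.542 0.07  0.308] 0.013
side [0.542 0.03  0.314] 0.021
side [0.543 0.035 0.327] 0.033
side [0.543 0.026 0.306] 0.014
side [0.544 0.04  0.323] 0.029
side [0.545 0.056 0.311] 0.017
side [0.545 0.069 0.307] 0.014
side [0.545 0.054 0.311] 0.018
side [0.546 0.053 0.307] 0.014
side [0.546 0.026 0.315] 0.023
side [0.547 0.038 0.324] 0.031
side [0.547 0.029 0.314] 0.022
side [0.548 0.035 0.325] 0.033
side [0.548 0.046 0.313] 0.021
side [0.549 0.031 0.318] 0.027
side [0.55  0.043 0.316] 0.024
side [0.551 0.04  0.316] 0.025
side [0.551 0.038 
[... 8526 characters left out ...]
float64(-0.035), np.float64(0.264)), (np.float64(0.541), np.float64(-0.03), np.float64(0.257))]
188 [(np.float64(0.508), np.float64(-0.049), np.float64(0.262)), (np.float64(0.535), np.float64(-0.07), np.float64(0.35)), (np.float64(0.526), np.float64(-0.042), np.float64(0.26)), (np.float64(0.535), np.float64(-0.039), np.float64(0.262)), (np.float64(0.543), np.float64(-0.035), np.float64(0.259))]
190 [(np.float64(0.51), np.float64(-0.053), np.float64(0.261)), (np.float64(0.536), np.float64(-0.074), np.float64(0.347)), (np.float64(0.527), np.float64(-0.046), np.float64(0.258)), (np.float64(0.537), np.float64(-0.044), np.float64(0.263)), (np.float64(0.545), np.float64(-0.04), np.float64(0.259))]
```

Emit:
arm_command --pt "-3 0 0 0 0 0 0" --pt "-5 0 0 0 0 0 0" --pt "-5 -6 0 0 0 0 0" --pt "0 -6 0 0 0 0 0" --pt "0 0 6 0 0 0 0" --pt "0 0 6 0 0 0 0" --pt "0 0 5 0 0 0 0"

```text
time: 3.82
position: [0.3808, -0.1627, 0.3604]
tool_rot: [0.542, 0.459, -0.535, 0.458]
ft_force: [0.6, -0.8, 0.1]
grip_width: 0.0005
```

```bash
python3 -c "
from h import *
o,M=st()
im,d=snap('top','t2'); lidfit('top',im,d)
im2,d2=snap('side','s2'); lidfit('side',im2,d2)
cv2.imwrite('pics/v2.png',np.hstack([cv2.resize(im[110:300,130:370],None,fx=1.6,fy=1.6),cv2.resize(im2[80:270,150:390],None,fx=1.6,fy=1.6)]))"
```

```text
t 3.83 p [ 0.3808 -0.1627  0.3604] q [-0.684  0.044  1.668  0.011  1.429  1.045] F [ 0.6 -0.8  0.1] g 0.0005
[[0.008, 0.987, -0.16], [0.008, -0.16, -0.987], [-1.0, 0.007, -0.009]]
top lid n [ 0.0805 -0.0139  0.9967] c [0.5989 0.0257 0.2548] rms 0.0011 13665 table n [ 4.e-04 -4.e-04  1.e+00] z -0.0004 rms 0.0015
side lid n [ 0.0795 -0.0126  0.9968] c [0.6045 0.0156 0.2561] rms 0.0018 8001 table n [-1.5e-03  6.0e-04  1.0e+00] z 0.0015 rms 0.0024
```

View pics/v2.png

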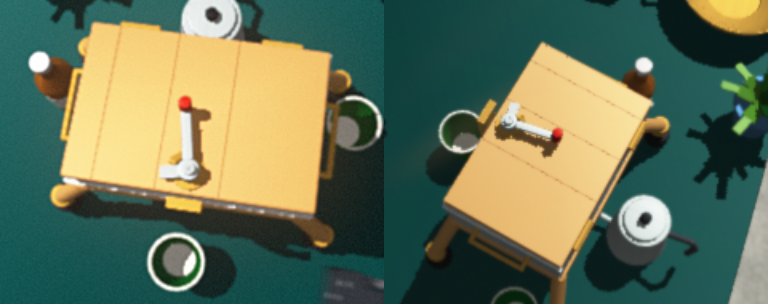

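Emit:
arm_command --pt "0 6 -4 0 0 0 0" --pt "0 6 -4 0 0 0 0" --pt "4 0 -2 0 0 0 0" --pt "3.5 0 0 0 0 0 0" --pt "0 0 0 0 0 0 0"

```text
time: 4.55
position: [0.5094, -0.0903, 0.2864]
tool_rot: [0.546, 0.453, -0.536, 0.458]
ft_force: [-0.3, -0.4, 0.8]
grip_width: 0.0005
```

Emit:
arm_command --pt "0.5 0 0 0 0 0 0" --pt "0.5 0 0 0 0 0 0"

```text
time: 4.8
position: [0.5114, -0.0905, 0.2789]
tool_rot: [0.547, 0.451, -0.535, 0.46]
ft_force: [0.4, 0.6, 0.3]
grip_width: 0.0003
```

Emit:
arm_command --pt "0.5 0 0 0 0 0 0" --pt "0.5 0 0 0 0 0 0"

```text
time: 5.05
position: [0.5124, -0.0913, 0.2701]
tool_rot: [0.548, 0.449, -0.534, 0.46]
ft_force: [0.1, 0.5, 0.4]
grip_width: 0.0007
```

```bash
python3 -c "
from h import *
o,M=st()
im,d=snap('top','t3'); lidfit('top',im,d)
im2,d2=snap('side','s3'); lidfit('side',im2,d2)"
```

```text
t 5.05 p [ 0.5124 -0.0913  0.2701] q [-0.398  0.287  1.613  0.011  1.218  1.342] F [0.1 0.5 0.4] g 0.0007
[[0.025, 0.985, -0.172], [0.0, -0.172, -0.985], [-1.0, 0.024, -0.005]]
top lid n [ 0.0806 -0.0139  0.9966] c [0.6162 0.0584 0.2539] rms 0.0011 10045 table n [ 4.e-04 -4.e-04  1.e+00] z -0.0003 rms 0.0016
side lid n [ 0.0805 -0.0133  0.9967] c [0.6146 0.0218 0.2554] rms 0.0018 7152 table n [-1.4e-03  6.0e-04  1.0e+00] z 0.0015 rms 0.0024
```

Emit:
arm_command --pt "0.6 0 0 0 0 -0.025 0" --pt "0.6 0 0 0 0 0 0"

```text
time: 5.4
position: [0.5125, -0.0914, 0.2574]
tool_rot: [0.542, 0.457, -0.541, 0.453]
ft_force: [-0.8, -0.6, 0.2]
grip_width: 0.0005
```

Emit:
arm_command --pt "0.6 0 0 0 0 0 0" --pt "0.6 0 0 0 0 0 0"

```text
time: 5.65
position: [0.5124, -0.0913, 0.2442]
tool_rot: [0.542, 0.457, -0.541, 0.453]
ft_force: [0.5, -0.3, -1.0]
grip_width: 0.0008
```

Emit:
arm_command --pt "0.5 0 0 0 0 0 0" --pt "0.5 0 0 0 0 0 0"

```text
time: 5.9
position: [0.5121, -0.0911, 0.2333]
tool_rot: [0.542, 0.457, -0.541, 0.453]
ft_force: [-0.9, -1.0, 2.2]
grip_width: 0.0005
```

```bash
python3 -c "
from h import *
o,M=st()
im,d=snap('top','t3'); lidfit('top',im,d)
im2,d2=snap('side','s3'); lidfit('side',im2,d2)"
```

```text
t 5.9 p [ 0.5121 -0.0911  0.2333] q [-0.394  0.341  1.643  0.004  1.163  1.348] F [-0.9 -1.   2.2] g 0.0005
[[-0.003, 0.985, -0.172], [0.006, -0.172, -0.985], [-1.0, -0.004, -0.005]]
top lid n [ 0.0774 -0.0133  0.9969] c [0.6156 0.0601 0.2536] rms 0.0011 9875 table n [ 4.e-04 -4.e-04  1.e+00] z -0.0003 rms 0.0015
side lid n [ 0.0742 -0.0113  0.9972] c [0.6181 0.0241 0.2545] rms 0.0018 6945 table n [-1.4e-03  6.0e-04  1.0e+00] z 0.0014 rms 0.0024
```

Emit:
arm_command --pt "0.5 0 0 0 0 0 0" --pt "0.5 0 0 0 0 0 0"

```text
time: 6.25
position: [0.5115, -0.091, 0.2234]
tool_rot: [0.541, 0.457, -0.541, 0.453]
ft_force: [-2.8, 0.0, 1.7]
grip_width: 0.0004
```

```bash
python3 -c "
from h import *
o,M=st()
im,d=snap('top','t4'); lidfit('top',im,d)
im2,d2=snap('side','s4'); lidfit('side',im2,d2)
a=proj('top',o['position'])[0];b=proj('side',o['position'])[0];print(a,b)
f=lambda im,p:cv2.resize(im[int(p[1])-50:int(p[1])+50,int(p[0])-65:int(p[0])+65],None,fx=3,fy=3,interpolation=cv2.INTER_CUBIC)
cv2.imwrite('pics/v3.png',np.hstack([f(im,a),f(im2,b)]))"
```

```text
t 6.25 p [ 0.5115 -0.091   0.2234] q [-0.394  0.352  1.656  0.004  1.139  1.348] F [-2.8  0.   1.7] g 0.0004
[[-0.004, 0.985, -0.172], [0.006, -0.172, -0.985], [-1.0, -0.005, -0.005]]
top lid n [ 0.0233 -0.0042  0.9997] c [0.6157 0.0589 0.2486] rms 0.0011 9947 table n [ 4.e-04 -4.e-04  1.e+00] z -0.0004 rms 0.0016
side lid n [ 0.0194 -0.0029  0.9998] c [0.6203 0.0293 0.2498] rms 0.0018 7050 table n [-1.4e-03  7.0e-04  1.0e+00] z 0.0015 rms 0.0024
[316.44315753 226.91507648] [202.58397664 208.84385575]
```

View pics/v3.png

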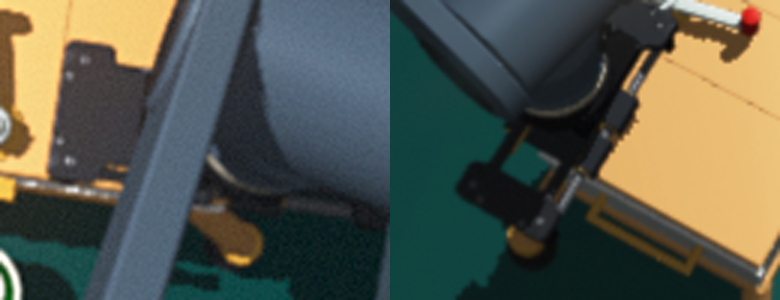

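Emit:
arm_command --pt "0.4 0 0 0 0 0 0" --pt "0.4 0 0 0 0 0 0" --pt "0.4 0 0 0 0 0 0"

```text
time: 6.72
position: [0.5118, -0.0912, 0.2163]
tool_rot: [0.541, 0.457, -0.541, 0.453]
ft_force: [-10.7, 3.5, 35.0]
grip_width: 0.0003
```

```bash
python3 -c "
from h import *
o,M=st()
im,d=snap('top','t5'); lidfit('top',im,d)
im2,d2=snap('side','s5'); C,mm,P,c,nr,tn=lidfit('side',im2,d2)
dk=(im2.max(2)<70)&(d2>0)&(C[...,2]>.2)&(abs(C[...,0]-.52)<.12)&(abs(C[...,1]+.09)<.16)
Q=C[dk]
for lo in np.arange(.2,.4,.02):
    q=Q[(Q[:,2]>lo)&(Q[:,2]<=lo+.02)]
    if len(q)>5: print(round(lo,2),len(q),q.min(0).round(3),q.max(0).round(3))"
```

```text
t 6.72 p [ 0.5118 -0.0912  0.2163] q [-0.394  0.36   1.666  0.003  1.119  1.348] F [-10.7   3.5  35. ] g 0.0003
[[-0.002, 0.985, -0.172], [0.004, -0.172, -0.985], [-1.0, -0.003, -0.004]]
top lid n [-0.0139  0.0022  0.9999] c [0.6159 0.0584 0.2452] rms 0.0011 10052 table n [ 4.e-04 -4.e-04  1.e+00] z -0.0004 rms 0.0016
side lid n [-0.0149  0.0032  0.9999] c [0.6196 0.027  0.247 ] rms 0.0018 6940 table n [-1.5e-03  7.0e-04  1.0e+00] z 0.0015 rms 0.0024
0.2 76 [ 0.481 -0.154  0.2  ] [ 0.638 -0.105  0.212]
0.24 10 [ 0.52  -0.112  0.244] [0.549 0.035 0.256]
0.26 12 [0.522 0.03  0.263] [0.607 0.036 0.279]
0.32 308 [ 0.469 -0.185  0.32 ] [ 0.562 -0.016  0.34 ]
0.34 932 [ 0.461 -0.192  0.34 ] [ 0.564 -0.003  0.36 ]
0.36 129 [ 0.463 -0.191  0.36 ] [ 0.562 -0.002  0.38 ]
```

```bash
cat >> h.py <<'E'
def knob(n,im,d,ztop):
    hsv=cv2.cvtColor(im,cv2.COLOR_BGR2HSV)
    red=((hsv[...,0]<6)|(hsv[...,0]>174))&(hsv[...,1]>150)&(hsv[...,2]>80)
    k,l,s,cc=cv2.connectedComponentsWithStats(red.astype(np.uint8)); C=cloud(n,d); out=[]
    for i in range(1,k):
        q=C[l==i]; q=q[(q[:,2]>.24)&(q[:,2]<.36)]
        if len(q)>10: t=q[q[:,2]>q[:,2].max()-.012]; print(n,"knob px",cc[i].round(1),"top mean",t.mean(0).round(4),"zmax",q[:,2].max().round(4),"ray",onz(n,cc[i],ztop).round(4))
E
python3 -c "
from h import *
for n,f in(('side','s5'),('top','t5'),('top','t2'),('side','s2')):
    z=np.load(f'pics/{f}.npz'); knob(n,z['im'],z['d'],.28)"
```

```text
side knob px [256.2 163.6] top mean [0.6027 0.0408 0.2851] zmax 0.2903 ray [[0.6021 0.0427 0.28  ]]
top knob px [245.  177.8] top mean [0.5997 0.0436 0.2836] zmax 0.286 ray [[0.6005 0.0438 0.28  ]]
top knob px [245.1 174. ] top mean [0.6045 0.0428 0.2934] zmax 0.2959 ray [[0.6077 0.0435 0.28  ]]
side knob px [257.9 163. ] top mean [0.6073 0.0397 0.2953] zmax 0.299 ray [[0.6056 0.0454 0.28  ]]
```

Emit:
arm_command --pt "-4 0 0 0 0 0 0" --pt "-6 0 0 0 0 0 3.4" --pt "-1.5 2 -5 0 0 0 3.4" --pt "0 2.3 -5 0 0 0 3.4" --pt "0 2.3 -5 0 0 0 3.4" --pt "0 0 0 -0.13 0 0 3.4" --pt "0 0 0 -0.12 0 0 3.4" --pt "0 0 0 0 0 0 3.4"

```text
time: 7.82
position: [0.6094, 0.0492, 0.3348]
tool_rot: [0.482, 0.519, -0.476, 0.521]
ft_force: [-0.0, 0.2, -0.6]
grip_width: 0.0344
```

```bash
python3 -c "
from h import *
o,M=st()
im,d=snap('top','t6'); 
im2,d2=snap('side','s6'); knob('side',im2,d2,.28)
print((M.T@(np.array([.601,.0425,.24])-o['position'])*100).round(2))"
```

```text
t 7.83 p [0.6094 0.0492 0.3348] q [-0.105  0.383  1.285  0.006  1.467  1.383] F [-0.   0.2 -0.6] g 0.0344
[[0.007, 0.997, 0.082], [0.005, 0.082, -0.997], [-1.0, 0.008, -0.004]]
[ 9.47 -0.97  0.64]
```

Emit:
arm_command --pt "0.5 -0.9 0.6 0 0 0 3.4" --pt "4 0 0 0 0 0 3.4" --pt "1 0 0 0 0 0 3.4" --pt "1 0 0 0 0 0 3.4" --pt "1 0 0 0 0 0 3.4" --pt "1 0 0 0 0 0 3.4"

```text
time: 8.68
position: [0.6019, 0.0396, 0.2501]
tool_rot: [0.485, 0.516, -0.477, 0.521]
ft_force: [-0.7, 0.4, -0.4]
grip_width: 0.0341
```

```bash
python3 -c "
from h import *
o,M=st()
im2,d2=snap('side','s7'); knob('side',im2,d2,.28); lidfit('side',im2,d2)
im2,d2=snap('top','t7'); knob('top',im2,d2,.28); lidfit('top',im2,d2)"
```

```text
t 8.68 p [0.6019 0.0396 0.2501] q [-0.122  0.434  1.435  0.005  1.259  1.372] F [-0.7  0.4 -0.4] g 0.0341
[[0.014, 0.997, 0.075], [0.003, 0.075, -0.997], [-1.0, 0.014, -0.002]]
side lid n [-0.0138  0.0033  0.9999] c [ 0.622  -0.0065  0.2473] rms 0.0018 5260 table n [-1.3e-03  6.0e-04  1.0e+00] z 0.0015 rms 0.0024
top lid n [-1.320e-02  6.000e-04  9.999e-01] c [ 0.576  -0.0838  0.2451] rms 0.0011 2621 table n [ 3.e-04 -4.e-04  1.e+00] z -0.0004 rms 0.0015
```

Emit:
arm_command --pt "0.7 0 -0.3 0 0 0 3.4" --pt "0.7 0 0 0 0 0 3.4"

```text
time: 9.02
position: [0.6017, 0.043, 0.2353]
tool_rot: [0.485, 0.516, -0.477, 0.521]
ft_force: [0.6, -0.7, 0.6]
grip_width: 0.0338
```

Emit:
arm_command --pt "0.7 0 0 0 0 0 3.4" --pt "0.5 0 0 0 0 0 3.4"

```text
time: 9.28
position: [0.6018, 0.0432, 0.2224]
tool_rot: [0.485, 0.516, -0.477, 0.521]
ft_force: [0.8, -0.2, -0.3]
grip_width: 0.0339
```

Emit:
arm_command --pt "0 0 0 0 0 0 1.2" --pt "0 0 0 0 0 0 1.2" --pt "0 0 0 0 0 0 1.2" --grip_force 3

```text
time: 9.65
position: [0.6018, 0.043, 0.222]
tool_rot: [0.485, 0.516, -0.477, 0.521]
ft_force: [0.1, 0.6, -0.2]
grip_width: 0.0156
```

Emit:
arm_command --pt "0 0 0 0 0 0 2.2" --pt "0 -0.12 -1.34 -0.18 0 0 2.2" --pt "0 -0.12 -1.34 -0.18 0 0 2.2" --pt "0 -0.12 -1.34 -0.18 0 0 2.2" --pt "0 -0.12 -1.34 -0.18 0 0 2.2"

```text
time: 10.28
position: [0.5849, 0.0851, 0.2246]
tool_rot: [0.261, 0.648, -0.259, 0.667]
ft_force: [2.8, -3.1, 1.6]
grip_width: 0.0222
```

```bash
cat >> h.py <<'E'
def latch(pv=(.5265,.037),phi=None,r=.075):
    o,M=st(); pv=np.array(pv); v=o["position"][:2]-pv; a=np.arctan2(v[1],v[0]); t=np.arctan2(M[1,1],M[0,1])
    print("r",np.hypot(*v).round(4),"phi pos",a.round(3),"tool phi",t.round(3))
    if phi is not None:
        g=np.r_[pv+r*np.array([np.cos(phi),np.sin(phi)]),o["position"][2]]; print("shift cm",(M.T@(g-o["position"])*100).round(2),"ax",round(t-phi,3))
E
python3 -c "
from h import *
latch(phi=1.334)"
```

```text
t 10.28 p [0.5849 0.0851 0.2246] q [-0.04   0.437  1.506 -0.008  1.171  0.716] F [ 2.8 -3.1  1.6] g 0.0222
[[0.026, 0.684, 0.729], [-0.008, 0.729, -0.684], [-1.0, 0.012, 0.025]]
r 0.0757 phi pos 0.689 tool phi 0.818
shift cm [-0.13 -0.99 -4.67] ax -0.516
```

Emit:
arm_command --pt "-0.1 0.05 -1.2 -0.13 0 0 2.2" --pt "0 0 -1.2 -0.13 0 0 2.2" --pt "0 -0.05 -1.2 -0.13 0 0 2.2"

```text
time: 10.65
position: [0.5612, 0.1042, 0.2268]
tool_rot: [0.121, 0.681, -0.125, 0.711]
ft_force: [-0.4, 0.5, 0.8]
grip_width: 0.022
```

```bash
python3 -c "
from h import *
latch(phi=1.334)"
```

```text
t 10.65 p [0.5612 0.1042 0.2268] q [-0.005  0.401  1.564 -0.013  1.137  0.35 ] F [-0.4  0.5  0.8] g 0.022
[[0.04, 0.343, 0.939], [-0.012, 0.939, -0.343], [-0.999, 0.002, 0.042]]
r 0.0756 phi pos 1.094 tool phi 1.221
shift cm [-0.08 -0.05 -1.8 ] ax -0.113
```

Emit:
arm_command --pt "-0.1 0.05 -0.9 -0.06 0 0 2.2" --pt "0 0 -0.9 -0.06 0 0 2.2" --pt "0 0 -0.5 0 0 0 2.2"

```text
time: 11.02
position: [0.5393, 0.112, 0.2279]
tool_rot: [0.077, 0.687, -0.082, 0.718]
ft_force: [-0.2, -0.4, -0.8]
grip_width: 0.022
```

```bash
python3 -c "
from h import *
latch(phi=1.4)"
```

```text
t 11.03 p [0.5393 0.112  0.2279] q [ 0.01   0.37   1.612 -0.014  1.116  0.241] F [-0.2 -0.4 -0.8] g 0.022
[[0.043, 0.224, 0.974], [-0.012, 0.975, -0.223], [-0.999, -0.002, 0.044]]
r 0.0761 phi pos 1.402 tool phi 1.345
shift cm [ 0.   -0.11  0.02] ax -0.055
```

Emit:
arm_command --pt "-5 0 0 0 0 0 3" --pt "-5 0 0 0 0 0 3" --pt "0 -5 0.5 0 0 0 3" --pt "0 -5 0 0 0 0 3" --pt "0 -5 -1 0 0 0 3" --pt "0 -6 -1 0 0 0 3" --pt "0 -6 -1 0 0 0 3" --pt "0 -6 -1 0 0 0 8.7" --pt "0 -6 -1 0 0 0 8.7" --pt "0 0 0 0 0 0 8.7"

```text
time: 12.28
position: [0.4018, -0.2687, 0.3326]
tool_rot: [0.079, 0.682, -0.087, 0.722]
ft_force: [-0.1, 1.3, -0.1]
grip_width: 0.0522
```

```bash
cat >> h.py <<'E'
def pose(u_deg,th_deg,zs=1):
    a,t=np.radians([u_deg,th_deg]); u=np.array([np.cos(a),np.sin(a),0]); x=-np.sin(t)*u-[0,0,np.cos(t)]
    z=zs*np.array([-u[1],u[0],0]); return np.c_[x,np.cross(z,x),z]
def goto(G,u,th,L,zs=1,back=0.):
    "shift/turn to put point L behind TCP at G, with back = standoff along tool axis"
    o,M=st(); T=pose(u,th,zs); p=np.array(G)+T[:,0]*(L-back)
    print("target tcp",p.round(3),"shift cm",(M.T@(p-o["position"])*100).round(2),"rotvec",R.from_matrix(M.T@T).as_rotvec().round(3))
E
python3 -c "
from h import *
im,d=snap('top','t8'); lidfit('top',im,d); knob('top',im,d,.28)
im2,d2=snap('side','s8'); lidfit('side',im2,d2); knob('side',im2,d2,.28)
cv2.imwrite('pics/v4.png',np.hstack([cv2.resize(im[110:300,130:370],None,fx=1.6,fy=1.6),cv2.resize(im2[80:270,150:390],None,fx=1.6,fy=1.6)]))
goto([.452,-.15,.024],-100,50,.047,1,.12)
"
```

```text
top lid n [-0.0132  0.0021  0.9999] c [0.6005 0.0251 0.2452] rms 0.0011 13605 table n [ 3.e-04 -4.e-04  1.e+00] z -0.0004 rms 0.0015
top knob px [207.2 212.1] top mean [0.5383 0.1138 0.2804] zmax 0.2834 ray [[0.5384 0.1139 0.28  ]]
side lid n [-0.0135  0.0027  0.9999] c [0.6084 0.0189 0.247 ] rms 0.0018 8089 table n [-1.4e-03  6.0e-04  1.0e+00] z 0.0014 rms 0.0024
side knob px [241.9 130.5] top mean [0.5411 0.112  0.2819] zmax 0.2853 ray [[0.5408 0.1128 0.28  ]]
t 12.38 p [ 0.4029 -0.2649  0.3324] q [-0.835  0.153  1.618  0.03   1.322 -0.612] F [-0.3  0.2  0.4] g 0.0597
[[0.054, 0.228, 0.972], [-0.016, 0.974, -0.227], [-0.998, -0.003, 0.056]]
target tcp [ 0.442 -0.205  0.071] shift cm [26.23  6.81  1.01] rotvec [-0.027  0.076  0.877]
```

View pics/v4.png

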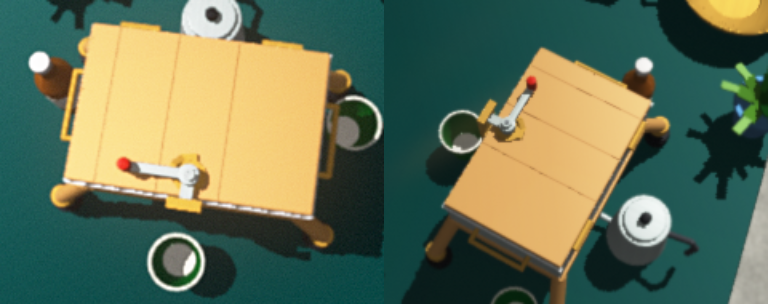

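Emit:
arm_command --pt "4 0 0 0 0 0.175 8.7" --pt "4 0 0 0 0 0.175 8.7" --pt "3 0 0 0 0 0.175 8.7" --pt "0 0 0 0 0.04 0.175 8.7" --pt "0 0 0 0 0.04 0.175 8.7" --pt "0 0 0 0 0 0 8.7"

```text
time: 13.12
position: [0.4208, -0.2394, 0.2256]
tool_rot: [0.355, 0.611, 0.254, 0.661]
ft_force: [-0.2, 0.8, -0.6]
grip_width: 0.0871
```

```bash
python3 -c "
from h import *
goto([.453,-.151,.026],-100,50,.047,1,.12)
"
```

```text
t 13.12 p [ 0.4208 -0.2394  0.2256] q [-1.097  0.639  1.517  0.489  1.748 -1.046] F [-0.2  0.8 -0.6] g 0.0871
[[0.125, 0.099, 0.987], [0.769, 0.619, -0.159], [-0.627, 0.779, 0.001]]
target tcp [ 0.443 -0.206  0.073] shift cm [12.42 -9.6   1.67] rotvec [ 0.01 -0.01 -0.02]
```

Emit:
arm_command --pt "4.1 -3.2 0.6 0 0 0 8.7" --pt "4.1 -3.2 0.6 0 0 0 8.7" --pt "4.1 -3.2 0.5 0 0 0 8.7" --pt "0 0 0 0 0 0 8.7"

```text
time: 13.62
position: [0.4484, -0.2032, 0.0759]
tool_rot: [0.345, 0.613, 0.251, 0.664]
ft_force: [0.2, 0.7, 1.5]
grip_width: 0.0872
```

```bash
python3 -c "
from h import *
goto([.453,-.151,.026],-100,50,.047,1,.12)
o,M=st();p=o['position']; X=M[:,0]; z=M[:,2]
P=[p+z*.0435,p-z*.0435,p-.028*X+z*.0435,p-.028*X-z*.0435,p+[0,0,.028]+z*.0435,p+[0,0,.028]-z*.0435,[.453,-.151,.026]]
ims=[]
for n,c in (('top',(330,258)),('side',(185,240))):
    im,d=snap(n,n[0]+'9'); im=cv2.resize(im[c[1]-50:c[1]+50,c[0]-65:c[0]+65],None,fx=3,fy=3,interpolation=cv2.INTER_CUBIC)
    uv=(proj(n,P)-[c[0]-65,c[1]-50]+.5)*3
    for i,q in enumerate(uv): cv2.circle(im,tuple(int(v) for v in q),3,[(0,0,255),(0,0,255),(0,255,0),(0,255,0),(255,0,0),(255,0,0),(255,255,255)][i],-1)
    ims.append(im)
cv2.imwrite('pics/v5.png',np.hstack(ims))"
```

```text
t 13.62 p [ 0.4484 -0.2032  0.0759] q [-1.023  0.845  1.606  0.525  1.448 -1.153] F [0.2 0.7 1.5] g 0.0872
[[0.121, 0.089, 0.989], [0.757, 0.636, -0.15], [-0.642, 0.767, 0.009]]
target tcp [ 0.443 -0.206  0.073] shift cm [-0.09 -0.46 -0.46] rotvec [ 0.022 -0.012 -0.001]
t 13.62 p [ 0.4484 -0.2032  0.0759] q [-1.023  0.845  1.606  0.525  1.448 -1.153] F [0.2 0.7 1.5] g 0.0872
[[0.121, 0.089, 0.989], [0.757, 0.636, -0.15], [-0.642, 0.767, 0.009]]
```

View pics/v5.png

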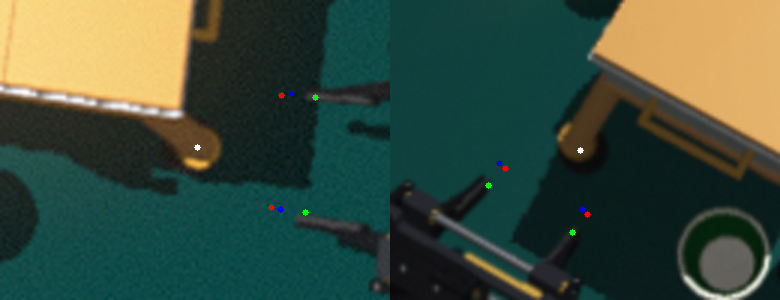

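Emit:
arm_command --pt "4 -0.5 -0.5 0.02 -0.01 0 8.7" --pt "4 0 0 0 0 0 8.7" --pt "2.5 0 0 0 0 0 8.7" --pt "0 0 0 0 0 0 8.7"

```text
time: 14.22
position: [0.4646, -0.1366, 0.0154]
tool_rot: [0.341, 0.609, 0.237, 0.676]
ft_force: [-1.0, -0.5, -0.3]
grip_width: 0.0873
```

```bash
python3 -c "
from h import *
goto([.453,-.151,.027],-100,50,.047,1,0)
"
```

```text
t 14.22 p [ 0.4646 -0.1366  0.0154] q [-0.941  0.912  1.727  0.626  1.23  -1.221] F [-1.  -0.5 -0.3] g 0.0873
[[0.147, 0.095, 0.985], [0.736, 0.654, -0.173], [-0.661, 0.75, 0.026]]
target tcp [ 0.459 -0.116 -0.003] shift cm [ 2.7  -0.07 -0.94] rotvec [0.02  0.017 0.024]
```

Emit:
arm_command --pt "1.4 0 -0.7 0.02 0.017 0.024 8.7" --pt "1.3 0 -0.4 0 0 0 8.7" --pt "0 0 0 0 0 0 8.7"

```text
time: 14.6
position: [0.4593, -0.1177, -0.0005]
tool_rot: [0.351, 0.611, 0.24, 0.667]
ft_force: [-0.5, 0.1, -0.4]
grip_width: 0.087
```

```bash
python3 -c "
from h import *
goto([.453,-.151,.027],-100,50,.047,1,0)
"
```

```text
t 14.6 p [ 0.4593 -0.1177 -0.0005] q [-0.929  0.946  1.751  0.643  1.201 -1.234] F [-0.5  0.1 -0.4] g 0.087
[[0.137, 0.109, 0.985], [0.75, 0.638, -0.175], [-0.647, 0.763, 0.006]]
target tcp [ 0.459 -0.116 -0.003] shift cm [ 0.34 -0.07 -0.04] rotvec [0.004 0.005 0.005]
```

Close the fingers on the wheel.

Emit:
arm_command --pt "0.3 0 0 0 0 0 4" --pt "0 0 0 0 0 0 4" --pt "0 0 0 0 0 0 4" --pt "0 0 0 0 0 0 4" --pt "0 0 0 0 0 0 4" --grip_force 10

```text
time: 15.22
position: [0.4602, -0.1166, -0.0026]
tool_rot: [0.351, 0.611, 0.24, 0.668]
ft_force: [0.0, -0.3, -0.3]
grip_width: 0.0455
```

```bash
cat >> h.py <<'E'
def stroke(deg,L=.047,n=1,G=None):
    "rows to turn about world vertical through grasp point by deg per row (neg = clockwise)"
    o,M=st(); g=o["position"]-L*M[:,0]; r=np.radians(deg)*np.array([0,0,1.]); A=R.from_rotvec(r).as_matrix()
    s=A@(L*M[:,0])-L*M[:,0]
    print("grasp",g.round(4),"u",np.degrees(np.arctan2(-M[1,0],-M[0,0])).round(1),"shift cm",(M.T@s*100).round(3),"rot",(M.T@r).round(4))
    if G is not None: print("fix shift cm",(M.T@(np.array(G)-g)*100).round(2))
E
python3 -c "
from h import *
stroke(-9)
im,d=snap('top','t10'); lidfit('top',im,d)
"
```

```text
t 15.22 p [ 0.4602 -0.1166 -0.0026] q [-0.927  0.95   1.752  0.647  1.196 -1.237] F [ 0.  -0.3 -0.3] g 0.0455
[[0.138, 0.109, 0.984], [0.749, 0.638, -0.176], [-0.647, 0.762, 0.007]]
grasp [ 0.4536 -0.1518  0.0279] u -100.5 shift cm [-0.034 -0.034  0.56 ] rot [ 0.1017 -0.1197 -0.0011]
top lid n [-0.0131  0.0017  0.9999] c [0.6005 0.0249 0.2452] rms 0.0011 13550 table n [ 4.e-04 -4.e-04  1.e+00] z -0.0003 rms 0.0015
```

Emit:
arm_command --pt "0 0 0 0 0 0 4" --pt "0 -0.03 0.56 0.1 -0.12 0 4" --pt "0 -0.03 0.56 0.1 -0.12 0 4" --pt "0 -0.03 0.56 0.1 -0.12 0 4" --grip_force 30

```text
time: 15.78
position: [0.4756, -0.1238, -0.0023]
tool_rot: [0.485, 0.509, 0.077, 0.707]
ft_force: [8.9, 7.1, -5.5]
grip_width: 0.0432
```

```bash
python3 -c "
from h import *
stroke(-9)
"
```

```text
t 15.78 p [ 0.4756 -0.1238 -0.0023] q [-1.041  0.944  2.     1.054  0.956 -1.361] F [ 8.9  7.1 -5.5] g 0.0432
[[0.47, 0.384, 0.795], [0.603, 0.519, -0.607], [-0.645, 0.764, 0.012]]
grasp [ 0.4535 -0.1522  0.028 ] u -127.9 shift cm [-0.034 -0.037  0.561] rot [ 0.1013 -0.12   -0.0019]
```

Emit:
arm_command --pt "0 -0.03 0.56 0.1 -0.12 0 4" --pt "0 -0.03 0.56 0.1 -0.12 0 4" --pt "0 -0.03 0.56 0.1 -0.12 0 4" --pt "0 -0.03 0.56 0.1 -0.12 0 4"

```text
time: 16.27
position: [0.4869, -0.1415, -0.0022]
tool_rot: [0.621, 0.329, -0.147, 0.696]
ft_force: [17.3, 14.5, -3.7]
grip_width: 0.0432
```

```bash
python3 -c "
from h import *
stroke(9)
"
```

```text
t 16.27 p [ 0.4869 -0.1415 -0.0022] q [-1.073  1.07   2.35   2.002  0.967 -1.918] F [17.3 14.5 -3.7] g 0.0432
[[0.741, 0.613, 0.275], [0.203, 0.185, -0.961], [-0.64, 0.768, 0.012]]
grasp [ 0.4521 -0.151   0.0279] u -164.6 shift cm [-0.034 -0.019 -0.565] rot [-0.1006  0.1206  0.0019]
```

Emit:
arm_command --pt "0 0 0 0 0 0 8.7" --pt "0 0 0 0 0 0 8.7" --pt "0 0 0 0 0 0 8.7" --pt "0 -0.02 -0.56 -0.1 0.12 0 8.7" --pt "0 -0.02 -0.56 -0.1 0.12 0 8.7" --pt "0 -0.02 -0.56 -0.1 0.12 0 8.7" --pt "0 -0.02 -0.56 -0.1 0.12 0 8.7" --pt "0 0 0 0 0 0 8.7"

```text
time: 17.27
position: [0.4747, -0.1259, -0.0034]
tool_rot: [0.479, 0.513, 0.077, 0.708]
ft_force: [0.2, 0.3, 0.5]
grip_width: 0.0873
```

```bash
python3 -c "
from h import *
stroke(-9,G=[.453,-.1515,.028])
im,d=snap('top','t11'); lidfit('top',im,d)
im,d=snap('side','s11'); lidfit('side',im,d)
"
```

```text
t 17.27 p [ 0.4747 -0.1259 -0.0034] q [-1.039  0.941  1.994  1.041  0.952 -1.354] F [0.2 0.3 0.5] g 0.0873
[[0.462, 0.382, 0.801], [0.601, 0.529, -0.599], [-0.652, 0.758, 0.014]]
grasp [ 0.453  -0.1541  0.0272] u -127.5 shift cm [-0.033 -0.039  0.557] rot [ 0.1024 -0.1191 -0.0023]
fix shift cm [ 0.11  0.2  -0.15]
top lid n [-3.9e-03  4.0e-04  1.0e+00] c [0.6028 0.0244 0.2462] rms 0.0011 13481 table n [ 4.e-04 -4.e-04  1.e+00] z -0.0004 rms 0.0015
side lid n [-0.0045  0.0012  1.    ] c [0.6089 0.0173 0.248 ] rms 0.0018 8309 table n [-1.3e-03  6.0e-04  1.0e+00] z 0.0014 rms 0.0024
```

Emit:
arm_command --pt "0.1 0.2 -0.15 0 0 0 4" --pt "0 0 0 0 0 0 4" --pt "0 0 0 0 0 0 4" --pt "0 0 0 0 0 0 4" --pt "0 0 0 0 0 0 4" --pt "0 -0.03 0.56 0.1 -0.12 0 4" --pt "0 -0.03 0.56 0.1 -0.12 0 4" --pt "0 -0.03 0.56 0.1 -0.12 0 4" --pt "0 0 0 0 0 0 4"

```text
time: 18.5
position: [0.4869, -0.1351, -0.0016]
tool_rot: [0.593, 0.376, -0.094, 0.706]
ft_force: [-1.1, -0.6, 1.2]
grip_width: 0.0434
```

```bash
python3 -c "
from h import *
stroke(9)
"
```

```text
t 18.5 p [ 0.4869 -0.1351 -0.0016] q [-1.08   1.016  2.269  1.758  0.892 -1.775] F [-1.1 -0.6  1.2] g 0.0434
[[0.7, 0.578, 0.42], [0.313, 0.28, -0.908], [-0.642, 0.766, 0.015]]
grasp [ 0.4541 -0.1498  0.0286] u -155.9 shift cm [-0.034 -0.018 -0.564] rot [-0.1009  0.1204  0.0023]
```

Emit:
arm_command --pt "0 0 0 0 0 0 8.7" --pt "0 0 0 0 0 0 8.7" --pt "0 0 0 0 0 0 8.7" --pt "0 -0.02 -0.56 -0.1 0.12 0 8.7" --pt "0 -0.02 -0.56 -0.1 0.12 0 8.7" --pt "0 -0.02 -0.56 -0.1 0.12 0 8.7" --pt "0 -0.02 -0.56 -0.1 0.12 0 8.7" --pt "-4 0 0 0 0 0 8.7" --pt "-4 0 0 0 0 0 8.7" --pt "-6 0 0 0 0 0 8.7"

```text
time: 19.75
position: [0.4198, -0.2115, 0.0889]
tool_rot: [0.438, 0.553, 0.135, 0.696]
ft_force: [0.8, -0.7, 0.3]
grip_width: 0.0874
```

```bash
python3 -c "
from h import *
o,M=st()
im,d=snap('top','t12'); lidfit('top',im,d)
im,d=snap('side','s12'); lidfit('side',im,d)
print('up',(M.T@[0,0,1]).round(3), R.from_matrix(M.T@pose(60,0,-1)).as_rotvec())
"
```

```text
t 19.75 p [ 0.4198 -0.2115  0.0889] q [-1.174  0.764  1.816  0.657  1.272 -1.134] F [ 0.8 -0.7  0.3] g 0.0874
[[0.351, 0.297, 0.888], [0.672, 0.581, -0.46], [-0.652, 0.758, 0.004]]
top lid n [-1.3e-03  3.0e-04  1.0e+00] c [0.603  0.0231 0.2466] rms 0.0011 13628 table n [ 4.e-04 -4.e-04  1.e+00] z -0.0004 rms 0.0016
side lid n [-7.e-04  3.e-04  1.e+00] c [0.6098 0.0169 0.2483] rms 0.0018 8242 table n [-1.4e-03  6.0e-04  1.0e+00] z 0.0014 rms 0.0024
up [-0.652  0.758  0.004] [ 0.04515175 -0.01561813 -0.8604394 ]
```

Emit:
arm_command --pt "-3.9 4.5 0 0 0 0 8.7" --pt "-3.9 4.5 0 0 0 0 8.7" --pt "-3.9 4.5 0 0 0 0 8.7" --pt "-3.9 4.5 0 0 0 0 8.7" --pt "-3 3.5 0 0 0 -0.172 8.7" --pt "0 0 0 0.01 0 -0.172 8.7" --pt "0 0 0 0.01 0 -0.172 8.7" --pt "0 0 0 0.01 0 -0.172 8.7" --pt "0 0 0 0.01 0 -0.172 8.7"

```text
time: 20.98
position: [0.4168, -0.2151, 0.3775]
tool_rot: [0.175, 0.687, -0.193, 0.678]
ft_force: [-0.4, 0.7, -0.4]
grip_width: 0.0872
```

```bash
python3 -c "
from h import *
o,M=st()
print((M.T@(np.array([.44,.33,.40])-o['position'])*100).round(1), R.from_matrix(M.T@pose(130,0,-1)).as_rotvec())
"
```

```text
t 20.98 p [ 0.4168 -0.2151  0.3775] q [-0.694  0.132  1.522 -0.029  1.489 -0.166] F [-0.4  0.7 -0.4] g 0.0872
[[-0.02, 0.502, 0.865], [-0.021, 0.864, -0.502], [-1.0, -0.028, -0.006]]
[ -3.4  48.2 -25.4] [-1.22420427 -0.02274719  0.02042363]
```

Emit:
arm_command --pt "0 5.4 -2.8 0 0 0 8.7" --pt "0 5.4 -2.8 0 0 0 8.7" --pt "0 5.4 -2.8 0 0 0 8.7" --pt "0 5.4 -2.8 0 0 0 8.7" --pt "0 5.4 -2.8 0 0 0 8.7" --pt "0 5.4 -2.8 0 0 0 8.7" --pt "0 5.4 -2.8 0 0 0 8.7" --pt "0 5.4 -2.8 0 0 0 8.7" --pt "0 5.4 -2.8 0 0 0 8.7" --pt "0 0 0 -0.18 0 0 8.7" --pt "0 0 0 -0.18 0 0 8.7" --pt "0 0 0 -0.18 0 0 8.7"

```text
time: 22.48
position: [0.4276, 0.3524, 0.3517]
tool_rot: [-0.027, 0.721, 0.007, 0.693]
ft_force: [0.1, -0.1, -0.3]
grip_width: 0.087
```

```bash
python3 -c "
from h import *
goto([.52,.236,.028],130,50,.047,-1,.14)
"
```

```text
t 22.48 p [0.4276 0.3524 0.3517] q [ 0.492  0.31   1.352 -0.007  1.527  0.445] F [ 0.1 -0.1 -0.3] g 0.087
[[-0.039, -0.048, 0.998], [-0.029, 0.998, 0.047], [-0.999, -0.027, -0.04]]
target tcp [0.474 0.291 0.088] shift cm [26.36 -5.69  5.42] rotvec [-0.587 -0.327 -0.828]
```

Emit:
arm_command --pt "0 0 0 -0.098 -0.055 -0.138 8.7" --pt "0 0 0 -0.098 -0.055 -0.138 8.7" --pt "0 0 0 -0.098 -0.055 -0.138 8.7" --pt "0 0 0 -0.098 -0.055 -0.138 8.7" --pt "0 0 0 -0.098 -0.055 -0.138 8.7" --pt "0 0 0 -0.098 -0.055 -0.138 8.7" --pt "0 0 0 0 0 0 8.7"

```text
time: 23.35
position: [0.4223, 0.3522, 0.3442]
tool_rot: [-0.52, 0.491, -0.059, 0.697]
ft_force: [0.3, -1.1, 0.3]
grip_width: 0.087
```

```bash
python3 -c "
from h import *
goto([.5185,.2375,.028],130,50,.047,-1,.14)
"
```

```text
t 23.35 p [0.4223 0.3522 0.3442] q [ 0.957  0.475  1.459 -0.864  1.528  0.404] F [ 0.3 -1.1  0.3] g 0.087
[[0.511, -0.428, 0.745], [-0.593, 0.452, 0.666], [-0.622, -0.783, -0.023]]
target tcp [0.473 0.292 0.088] shift cm [22.1  15.19  0.33] rotvec [0.038 0.01  0.027]
```

Emit:
arm_command --pt "4.4 3.0 0 0.02 0.01 0.015 8.7" --pt "4.4 3.0 0 0.02 0 0.01 8.7" --pt "4.4 3.0 0.1 0 0 0 8.7" --pt "4.4 3.0 0.1 0 0 0 8.7" --pt "4.4 3.0 0.1 0 0 0 8.7" --pt "0 0 0 0 0 0 8.7"

```text
time: 24.1
position: [0.4795, 0.3007, 0.0853]
tool_rot: [-0.487, 0.501, -0.064, 0.713]
ft_force: [0.2, -0.7, -0.1]
grip_width: 0.0872
```

```bash
python3 -c "
from h import *
goto([.5185,.2375,.028],130,50,.047,-1,.0)
"
```

```text
t 24.1 p [0.4795 0.3007 0.0853] q [ 0.811  0.806  1.672 -1.017  1.089  0.839] F [ 0.2 -0.7 -0.1] g 0.0872
[[0.49, -0.397, 0.776], [-0.579, 0.517, 0.631], [-0.652, -0.758, 0.024]]
target tcp [ 0.542  0.21  -0.002] shift cm [14.01 -0.54 -1.11] rotvec [-0.028  0.003 -0.012]
```

Emit:
arm_command --pt "4 -0.5 -1.1 -0.028 0 -0.012 8.7" --pt "4 0 0 0 0 0 8.7" --pt "3 0 0 0 0 0 8.7" --pt "0 0 0 0 0 0 8.7"

```text
time: 24.6
position: [0.5367, 0.2311, 0.028]
tool_rot: [-0.495, 0.493, -0.064, 0.713]
ft_force: [0.1, 0.4, 0.0]
grip_width: 0.087
```

```bash
python3 -c "
from h import *
goto([.5185,.2375,.028],130,50,.047,-1,.0)
"
```

```text
t 24.6 p [0.5367 0.2311 0.028 ] q [ 0.657  0.901  1.737 -1.235  0.948  0.967] F [0.1 0.4 0. ] g 0.087
[[0.506, -0.397, 0.766], [-0.578, 0.503, 0.643], [-0.64, -0.768, 0.025]]
target tcp [ 0.542  0.21  -0.002] shift cm [ 3.41  1.06 -1.06] rotvec [-0.019  0.016  0.003]
```

```bash
python3 -c "
from h import *
goto([.5185,.2375,.028],122,50,.047,-1,.0)
"
```

```text
t 24.6 p [0.5367 0.2311 0.028 ] q [ 0.657  0.901  1.737 -1.235  0.948  0.967] F [0.1 0.4 0. ] g 0.087
[[0.506, -0.397, 0.766], [-0.578, 0.503, 0.643], [-0.64, -0.768, 0.025]]
target tcp [ 0.538  0.207 -0.002] shift cm [ 3.37  1.07 -1.56] rotvec [0.07  0.123 0.002]
```

Emit:
arm_command --pt "1.2 0.6 -1.0 0.035 0.06 0 8.7" --pt "1.2 0.5 -0.6 0.035 0.06 0 8.7" --pt "1.0 0 -0.2 0 0 0 8.7" --pt "0 0 0 0 0 0 8.7"

```text
time: 25.1
position: [0.5381, 0.2105, 0.0074]
tool_rot: [-0.46, 0.528, -0.112, 0.705]
ft_force: [-0.7, -0.1, -0.0]
grip_width: 0.0871
```

```bash
python3 -c "
from h import *
goto([.5185,.2375,.028],122,50,.047,-1,.0)
"
```

```text
t 25.1 p [0.5381 0.2105 0.0074] q [ 0.626  0.947  1.676 -1.141  1.003  0.968] F [-0.7 -0.1 -0. ] g 0.0871
[[0.418, -0.328, 0.847], [-0.644, 0.551, 0.531], [-0.641, -0.767, 0.019]]
target tcp [ 0.538  0.207 -0.002] shift cm [ 0.82  0.56 -0.25] rotvec [-0.014  0.013  0.002]
```

Emit:
arm_command --pt "0.7 0.6 -0.3 0 0 0 8.7" --pt "0.2 0.2 0 0 0 0 4" --pt "0 0 0 0 0 0 4" --pt "0 0 0 0 0 0 4" --pt "0 0 0 0 0 0 4" --pt "0 0 0 0 0 0 4" --grip_force 10

```text
time: 25.85
position: [0.5386, 0.21, -0.0035]
tool_rot: [-0.461, 0.525, -0.11, 0.707]
ft_force: [7.4, 0.9, -2.0]
grip_width: 0.0456
```

```bash
python3 -c "
from h import *
stroke(-9)
im,d=snap('top','t13'); C,mm,P,c,nr,tn=lidfit('top',im,d)
im,d=snap('side','s13'); lidfit('side',im,d)
"
```

```text
t 25.85 p [ 0.5386  0.21   -0.0035] q [ 0.625  0.965  1.681 -1.163  0.988  0.996] F [ 7.4  0.9 -2. ] g 0.0456
[[0.425, -0.328, 0.844], [-0.639, 0.551, 0.536], [-0.641, -0.767, 0.024]]
grasp [0.5187 0.24   0.0266] u 123.6 shift cm [-0.034  0.011 -0.565] rot [ 0.1007  0.1205 -0.0038]
top lid n [ 0.e+00 -5.e-04  1.e+00] c [0.6052 0.0194 0.2466] rms 0.0011 13264 table n [ 4.e-04 -4.e-04  1.e+00] z -0.0004 rms 0.0015
side lid n [-1.2e-03  2.0e-04  1.0e+00] c [0.6093 0.0156 0.2483] rms 0.0018 8323 table n [-1.5e-03  6.0e-04  1.0e+00] z 0.0014 rms 0.0024
```

Emit:
arm_command --pt "0 0 0.2 0 0 0 4" --pt "0 0.01 -0.56 0.1 0.12 0 4" --pt "0 0.01 -0.56 0.1 0.12 0 4" --pt "0 0.01 -0.56 0.1 0.12 0 4" --pt "0 0.01 -0.56 0.1 0.12 0 4" --pt "0 0 0 0 0 0 4" --grip_force 30

```text
time: 26.7
position: [0.5185, 0.205, -0.0056]
tool_rot: [-0.269, 0.648, -0.32, 0.636]
ft_force: [-0.3, 0.9, 0.8]
grip_width: 0.0434
```

```bash
python3 -c "
from h import *
stroke(9)
"
```

```text
t 26.7 p [ 0.5185  0.205  -0.0056] q [ 0.55   1.036  1.344 -0.683  1.397  0.979] F [-0.3  0.9  0.8] g 0.0434
[[-0.045, 0.059, 0.997], [-0.757, 0.65, -0.073], [-0.652, -0.758, 0.016]]
grasp [0.5206 0.2405 0.0251] u 86.6 shift cm [-0.033  0.04   0.557] rot [-0.1025 -0.119   0.0024]
```

Emit:
arm_command --pt "0 0.01 -0.56 0.1 0.12 0 4" --pt "0 0 0 0 0 0 8.7" --pt "0 0 0 0 0 0 8.7" --pt "0 0 0 0 0 0 8.7" --pt "0 0.04 0.56 -0.1 -0.12 0 8.7" --pt "0 0.04 0.56 -0.1 -0.12 0 8.7" --pt "0 0.04 0.56 -0.1 -0.12 0 8.7" --pt "0 0.04 0.56 -0.1 -0.12 0 8.7" --pt "0 0.04 0.56 -0.1 -0.12 0 8.7" --pt "0 0 0 0 0 0 8.7"

```text
time: 27.95
position: [0.538, 0.2119, -0.0054]
tool_rot: [-0.473, 0.517, -0.095, 0.707]
ft_force: [-0.5, 0.1, -0.6]
grip_width: 0.0867
```

```bash
python3 -c "
from h import *
stroke(-9,G=[.5205,.2395,.027])
im,d=snap('top','t13'); C,mm,P,c,nr,tn=lidfit('top',im,d)
im,d=snap('side','s13'); lidfit('side',im,d)
"
```

```text
t 27.95 p [ 0.538   0.2119 -0.0054] q [ 0.628  0.966  1.7   -1.199  0.968  1.002] F [-0.5  0.1 -0.6] g 0.0867
[[0.447, -0.355, 0.821], [-0.624, 0.534, 0.57], [-0.641, -0.767, 0.017]]
grasp [0.517  0.2412 0.0248] u 125.6 shift cm [-0.034  0.016 -0.565] rot [ 0.1007  0.1205 -0.0026]
fix shift cm [ 0.12 -0.39  0.2 ]
top lid n [-6.e-04 -4.e-04  1.e+00] c [0.6046 0.0198 0.2466] rms 0.0011 13332 table n [ 4.e-04 -4.e-04  1.e+00] z -0.0004 rms 0.0015
side lid n [-2.e-03  4.e-04  1.e+00] c [0.6094 0.0172 0.2483] rms 0.0018 8289 table n [-1.4e-03  7.0e-04  1.0e+00] z 0.0014 rms 0.0024
```

Emit:
arm_command --pt "0.1 -0.4 0.2 0 0 0 4" --pt "0 0 0 0 0 0 4" --pt "0 0 0 0 0 0 4" --pt "0 0 0 0 0 0 4" --pt "0 0 0 0 0 0 4" --pt "0 0.01 -0.56 0.1 0.12 0 4" --pt "0 0.01 -0.56 0.1 0.12 0 4" --pt "0 0.01 -0.56 0.1 0.12 0 4" --pt "0 0.01 -0.56 0.1 0.12 0 4" --pt "0 0.01 -0.56 0.1 0.12 0 4" --pt "0 0 0 0 0 0 4"

```text
time: 29.42
position: [0.5134, 0.2021, -0.0044]
tool_rot: [-0.228, 0.667, -0.363, 0.61]
ft_force: [-0.5, 1.0, 0.8]
grip_width: 0.043
```

```bash
python3 -c "
from h import *
stroke(9)
im,d=snap('top','t13'); C,mm,P,c,nr,tn=lidfit('top',im,d)
im,d=snap('side','s13'); lidfit('side',im,d)
"
```

```text
t 29.43 p [ 0.5134  0.2021 -0.0044] q [ 0.52   1.053  1.285 -0.612  1.484  1.007] F [-0.5  1.   0.8] g 0.043
[[-0.152, 0.139, 0.978], [-0.746, 0.633, -0.206], [-0.648, -0.762, 0.008]]
grasp [0.5205 0.2372 0.026 ] u 78.5 shift cm [-0.034  0.034  0.56 ] rot [-0.1017 -0.1197  0.0012]
top lid n [-1.9e-03  9.0e-04  1.0e+00] c [0.6065 0.0138 0.2466] rms 0.0011 12691 table n [ 3.e-04 -4.e-04  1.e+00] z -0.0004 rms 0.0015
side lid n [-0.0015  0.0012  1.    ] c [0.6098 0.0165 0.2483] rms 0.0018 8311 table n [-1.4e-03  6.0e-04  1.0e+00] z 0.0014 rms 0.0024
```

Emit:
arm_command --pt "0 0 0 0 0 0 8.7" --pt "0 0 0 0 0 0 8.7" --pt "0 0 0 0 0 0 8.7" --pt "0 0.04 0.56 -0.1 -0.12 0 8.7" --pt "0 0.04 0.56 -0.1 -0.12 0 8.7" --pt "0 0.04 0.56 -0.1 -0.12 0 8.7" --pt "0 0.04 0.56 -0.1 -0.12 0 8.7" --pt "0 0.04 0.56 -0.1 -0.12 0 8.7" --pt "0 0 0 0 0 0 8.7"

```text
time: 30.65
position: [0.5407, 0.2079, -0.005]
tool_rot: [-0.476, 0.518, -0.094, 0.705]
ft_force: [0.7, -0.1, 0.8]
grip_width: 0.0871
```

```bash
python3 -c "
from h import *
stroke(-9,G=[.5205,.238,.027])
im,d=snap('top','t13'); C,mm,P,c,nr,tn=lidfit('top',im,d)
im,d=snap('side','s13'); lidfit('side',im,d)
"
```

```text
t 30.65 p [ 0.5407  0.2079 -0.005 ] q [ 0.62   0.965  1.702 -1.206  0.965  0.995] F [ 0.7 -0.1  0.8] g 0.0871
[[0.446, -0.36, 0.819], [-0.625, 0.53, 0.573], [-0.641, -0.768, 0.011]]
grasp [0.5197 0.2373 0.0251] u 125.5 shift cm [-0.034  0.021 -0.565] rot [ 0.1006  0.1206 -0.0017]
fix shift cm [-0.13 -0.13  0.11]
top lid n [-0.0011  0.      1.    ] c [0.6049 0.0184 0.2466] rms 0.0011 13211 table n [ 4.e-04 -4.e-04  1.e+00] z -0.0004 rms 0.0015
side lid n [-0.0017  0.0011  1.    ] c [0.6095 0.0157 0.2483] rms 0.0018 8240 table n [-1.4e-03  7.0e-04  1.0e+00] z 0.0014 rms 0.0024
```

Emit:
arm_command --pt "-0.1 -0.1 0.1 0 0 0 4" --pt "0 0 0 0 0 0 4" --pt "0 0 0 0 0 0 4" --pt "0 0 0 0 0 0 4" --pt "0 0 0 0 0 0 4" --pt "0 0.01 -0.56 0.1 0.12 0 4" --pt "0 0.01 -0.56 0.1 0.12 0 4" --pt "0 0.01 -0.56 0.1 0.12 0 4" --pt "0 0.01 -0.56 0.1 0.12 0 4" --pt "0 0.01 -0.56 0.1 0.12 0 4" --pt "0 0 0 0 0 0 4"

```text
time: 32.12
position: [0.5136, 0.2013, -0.0042]
tool_rot: [-0.231, 0.667, -0.363, 0.609]
ft_force: [-0.4, 0.9, 1.2]
grip_width: 0.0429
```

```bash
python3 -c "
from h import *
stroke(9)
im,d=snap('top','t13'); C,mm,P,c,nr,tn=lidfit('top',im,d)
im,d=snap('side','s13'); lidfit('side',im,d)
"
```

```text
t 32.12 p [ 0.5136  0.2013 -0.0042] q [ 0.52   1.054  1.284 -0.615  1.486  1.003] F [-0.4  0.9  1.2] g 0.0429
[[-0.152, 0.133, 0.979], [-0.75, 0.63, -0.202], [-0.644, -0.765, 0.004]]
grasp [0.5207 0.2366 0.0261] u 78.5 shift cm [-0.034  0.032  0.562] rot [-0.1012 -0.1201  0.0007]
top lid n [ 6.e-04 -3.e-04  1.e+00] c [0.6073 0.0127 0.2466] rms 0.0011 12611 table n [ 4.e-04 -4.e-04  1.e+00] z -0.0004 rms 0.0015
side lid n [-1.e-04  3.e-04  1.e+00] c [0.6109 0.0162 0.2484] rms 0.0018 8333 table n [-1.3e-03  7.0e-04  1.0e+00] z 0.0014 rms 0.0024
```

Emit:
arm_command --pt "0 0 0 0 0 0 8.7" --pt "0 0 0 0 0 0 8.7" --pt "0 0 0 0 0 0 8.7" --pt "0 0.04 0.56 -0.1 -0.12 0 8.7" --pt "0 0.04 0.56 -0.1 -0.12 0 8.7" --pt "0 0.04 0.56 -0.1 -0.12 0 8.7" --pt "0 0.04 0.56 -0.1 -0.12 0 8.7" --pt "0 0.04 0.56 -0.1 -0.12 0 8.7" --pt "0 0 0 0 0 0 8.7"

```text
time: 33.35
position: [0.5415, 0.2073, -0.0059]
tool_rot: [-0.478, 0.518, -0.092, 0.703]
ft_force: [0.8, 0.5, -0.2]
grip_width: 0.0872
```

```bash
python3 -c "
from h import *
stroke(-9,G=[.5205,.238,.027])
im,d=snap('top','t13'); C,mm,P,c,nr,tn=lidfit('top',im,d)
im,d=snap('side','s13'); lidfit('side',im,d)
"
```

```text
t 33.35 p [ 0.5415  0.2073 -0.0059] q [ 0.618  0.966  1.701 -1.208  0.963  0.99 ] F [ 0.8  0.5 -0.2] g 0.0872
[[0.446, -0.365, 0.817], [-0.625, 0.527, 0.576], [-0.641, -0.768, 0.007]]
grasp [0.5205 0.2367 0.0242] u 125.5 shift cm [-0.034  0.024 -0.565] rot [ 0.1007  0.1206 -0.0011]
fix shift cm [-0.26 -0.15  0.08]
top lid n [-0.e+00 -7.e-04  1.e+00] c [0.6059 0.0187 0.2466] rms 0.0011 13043 table n [ 4.e-04 -4.e-04  1.e+00] z -0.0004 rms 0.0015
side lid n [ 8.e-04 -5.e-04  1.e+00] c [0.6101 0.0159 0.2484] rms 0.0018 8259 table n [-1.3e-03  7.0e-04  1.0e+00] z 0.0014 rms 0.0024
```

Emit:
arm_command --pt "-4 0 0 0 0 0 8.7" --pt "-5 0 0 0 0 0 8.7" --pt "-6 0 0 0 0 0 8.7"

```text
time: 33.83
position: [0.4798, 0.303, 0.0901]
tool_rot: [-0.472, 0.521, -0.097, 0.705]
ft_force: [1.2, 0.5, 0.1]
grip_width: 0.0871
```

```bash
cat >> h.py <<'E'
def tilt(k=4):
    for n in("top","side"):
        v=[]
        for i in range(k):
            im,d=snap(n,"z"); C,mm,P,c,nr,tn=lidfit(n,im,d,verbose=0); t=nr-tn; v.append([t[0]*.986-t[1]*.165,t[0]*.165+t[1]*.986])
        v=np.array(v); print(n,"chest tilt nx,ny",v.mean(0).round(5),"sd",v.std(0).round(5))
E
python3 -c "
from h import *
goto([.5185,.2375,.028],122,50,.047,-1,.0)
tilt()
for n,f in(('top','t12'),('side','s12'),('top','t8'),('side','s8'),('top','t11'),('side','s11')):
    z=np.load(f'pics/{f}.npz'); C,mm,P,c,nr,tn=lidfit(n,z['im'],z['d'],verbose=0); t=nr-tn; print(f,np.round([t[0]*.986-t[1]*.165,t[0]*.165+t[1]*.986],5))
"
```

```text
t 33.83 p [0.4798 0.303  0.0901] q [ 0.811  0.822  1.604 -0.949  1.177  0.816] F [1.2 0.5 0.1] g 0.0871
[[0.438, -0.355, 0.826], [-0.629, 0.536, 0.564], [-0.642, -0.766, 0.012]]
target tcp [ 0.538  0.207 -0.002] shift cm [14.5  -0.12 -0.74] rotvec [0.017 0.038 0.   ]
top chest tilt nx,ny [-6.0e-05 -2.1e-04] sd [1.4e-04 6.0e-05]
side chest tilt nx,ny [ 0.00073 -0.00047] sd [0.00052 0.00025]
t12 [-0.00178  0.00037]
s12 [ 0.00076 -0.00017]
t8 [-0.01373  0.00027]
s8 [-1.227e-02  5.000e-05]
t11 [-4.32e-03  5.00e-05]
s11 [-3.21e-03  4.00e-05]
```

Emit:
arm_command --pt "-3.9 -4.6 0 0 0 0 0" --pt "-3.9 -4.6 0 0 0 0 0" --pt "-3.9 -4.6 0 0 0 0 0" --pt "-3.9 -4.6 0 0 0 0 0" --pt "-3 -3.5 0 0 0 0.172 0" --pt "0 0 0 0 0 0.172 0" --pt "0 0 0 0 0 0.172 0" --pt "0 0 0 0 0 0.172 0" --pt "0 0 0 0 0 0.172 0" --pt "0 0 0 0 0 0 0"

```text
time: 35.48
position: [0.4817, 0.2908, 0.371]
tool_rot: [-0.203, 0.685, 0.203, 0.67]
ft_force: [0.7, -0.0, 0.3]
grip_width: 0.0016
```

```bash
python3 -c "
from h import *
o,M=st()
print((M.T@(np.array([.541,.1765,.27])-o['position'])*100).round(2))
"
```

```text
t 35.48 p [0.4817 0.2908 0.371 ] q [ 0.343  0.298  1.319  0.002  1.546 -0.239] F [ 0.7 -0.   0.3] g 0.0016
[[-0.021, -0.55, 0.835], [-0.005, 0.835, 0.55], [-1.0, 0.007, -0.02]]
[ 10.03 -12.87  -1.13]
```

Emit:
arm_command --pt "0 -4.3 -0.4 0 0 0 0" --pt "0 -4.3 -0.4 0 0 0 0" --pt "3 -4.3 -0.4 0 0 0 0" --pt "6 0 0 0 0 0 0" --pt "3 0 0 0 0 0 0" --pt "0.5 0 0 0 0 0 0" --pt "0 0 0 0 0 0 0"

```text
time: 36.35
position: [0.5379, 0.1714, 0.2362]
tool_rot: [-0.205, 0.689, 0.201, 0.665]
ft_force: [0.4, 0.4, -0.2]
grip_width: 0.0006
```

```bash
python3 -c "
from h import *
o,M=st()
print((M.T@(np.array([.541,.1765,.219])-o['position'])*100).round(2))
"
```

```text
t 36.35 p [0.5379 0.1714 0.2362] q [ 0.118  0.415  1.51  -0.012  1.249 -0.461] F [ 0.4  0.4 -0.2] g 0.0006
[[-0.031, -0.55, 0.835], [-0.016, 0.835, 0.55], [-0.999, 0.004, -0.034]]
[1.7  0.24 0.6 ]
```

Emit:
arm_command --pt "0.8 0 0.6 0 0 0 0" --pt "0.6 0 0 0 0 0 0" --pt "0.4 0 0 0 0 0 0"

```text
time: 36.72
position: [0.5448, 0.1759, 0.2202]
tool_rot: [-0.206, 0.687, 0.201, 0.667]
ft_force: [0.3, 0.2, -0.8]
grip_width: 0.0005
```

Emit:
arm_command --pt "0.2 0 0 0 0 0 0"

```text
time: 36.85
position: [0.5449, 0.176, 0.2194]
tool_rot: [-0.206, 0.686, 0.201, 0.668]
ft_force: [-2.4, -0.0, 10.4]
grip_width: 0.0003
```

```bash
python3 -c "
from h import *
o,M=st()
tilt(2)
"
```

```text
t 36.85 p [0.5449 0.176  0.2194] q [ 0.125  0.441  1.516 -0.013  1.209 -0.455] F [-2.4 -0.  10.4] g 0.0003
[[-0.023, -0.552, 0.834], [-0.015, 0.834, 0.551], [-1.0, 0.0, -0.028]]
top chest tilt nx,ny [-0.00039 -0.0001 ] sd [0.00028 0.0001 ]
side chest tilt nx,ny [ 1.74e-03 -8.00e-05] sd [5.e-05 6.e-05]
```

Emit:
arm_command --pt "0.3 0 0 0 0 0 0" --pt "0.2 0 0 0 0 0 0"

```text
time: 37.3
position: [0.545, 0.176, 0.2194]
tool_rot: [-0.207, 0.685, 0.201, 0.669]
ft_force: [-2.2, -0.3, 7.0]
grip_width: 0.0006
```

```bash
python3 -c "
from h import *
o,M=st()
tilt(3)
"
```

```text
t 37.3 p [0.545  0.176  0.2194] q [ 0.125  0.439  1.519 -0.013  1.205 -0.455] F [-2.2 -0.3  7. ] g 0.0006
[[-0.02, -0.552, 0.834], [-0.015, 0.834, 0.551], [-1.0, -0.002, -0.024]]
top chest tilt nx,ny [-0.00032 -0.00036] sd [3.1e-04 6.0e-05]
side chest tilt nx,ny [ 0.00131 -0.00046] sd [0.00029 0.0001 ]
```

Emit:
arm_command --pt "0.8 0 0 0 0 0 0"

```text
time: 37.72
position: [0.5452, 0.1761, 0.2183]
tool_rot: [-0.207, 0.684, 0.2, 0.67]
ft_force: [-14.0, -0.7, 51.5]
grip_width: 0.0004
```

```bash
python3 -c "
from h import *
tilt(3)
o,M=st()
"
```

```text
top chest tilt nx,ny [-0.00141 -0.00026] sd [3.e-04 2.e-05]
side chest tilt nx,ny [-0.00024 -0.00049] sd [0.00062 0.00014]
t 38.02 p [0.5452 0.1761 0.2188] q [ 0.125  0.438  1.523 -0.013  1.197 -0.455] F [-10.3  -1.3  33.5] g 0.0005
[[-0.015, -0.552, 0.834], [-0.014, 0.834, 0.552], [-1.0, -0.004, -0.02]]
```

Emit:
arm_command --pt "-4 0 0 0 0 0 0" --pt "-6 0 0 0 0 0 0" --pt "0 5 3 0 0 0 0" --pt "0 5 3 0 0 0 0" --pt "0 5 3 0 0 0 0" --pt "0 0 0 0 0 0 0"

```text
time: 38.78
position: [0.5416, 0.3561, 0.3257]
tool_rot: [-0.206, 0.68, 0.199, 0.676]
ft_force: [0.6, -0.0, -0.6]
grip_width: 0.0003
```

```bash
python3 -c "
from h import *
tilt(3)
im,d=snap('top','tf'); knob('top',im,d,.28); C,mm,P,c,nr,tn=lidfit('top',im,d)
im2,d2=snap('side','sf'); knob('side',im2,d2,.28); lidfit('side',im2,d2)
# knob top height over the lid plane: before vs after
for f in('t2','tf','s2','sf'):
    n='top' if f[0]=='t' else 'side'; z=np.load(f'pics/{f}.npz'); C,mm,P,c,nr,tn=lidfit(n,z['im'],z['d'],verbose=0); h=(C-c)@nr
    hsv=cv2.cvtColor(z['im'],cv2.COLOR_BGR2HSV); m=((hsv[...,0]<6)|(hsv[...,0]>174))&(hsv[...,1]>150)&(hsv[...,2]>80)&(h>.025)&(h<.06)&(abs(C[...,0]-.57)<.1)
    print(f,m.sum(),np.percentile(h[m],[50,80,95]).round(4))
cv2.imwrite('pics/v6.png',np.hstack([cv2.resize(im[110:300,130:370],None,fx=1.6,fy=1.6),cv2.resize(im2[80:270,150:390],None,fx=1.6,fy=1.6)]))
"
```

```text
top chest tilt nx,ny [-0.00029 -0.00034] sd [0.00015 0.00012]
side chest tilt nx,ny [ 0.00177 -0.00064] sd [3.7e-04 8.0e-05]
top knob px [208.5 209.9] top mean [0.5422 0.1111 0.2826] zmax 0.2862 ray [[0.5424 0.1115 0.28  ]]
top lid n [ 3.e-04 -5.e-04  1.e+00] c [0.6044 0.0213 0.2466] rms 0.0011 13552 table n [ 4.e-04 -4.e-04  1.e+00] z -0.0004 rms 0.0015
side knob px [243.1 131.6] top mean [0.5451 0.1091 0.2847] zmax 0.2873 ray [[0.5446 0.1109 0.28  ]]
side lid n [-9.e-04  1.e-04  1.e+00] c [0.6109 0.0157 0.2484] rms 0.0018 8158 table n [-1.5e-03  6.0e-04  1.0e+00] z 0.0014 rms 0.0024
t2 45 [0.0389 0.0398 0.0406]
tf 47 [0.0366 0.0374 0.038 ]
s2 28 [0.0397 0.0406 0.0422]
sf 26 [0.0367 0.0382 0.0387]
```

View pics/v6.png

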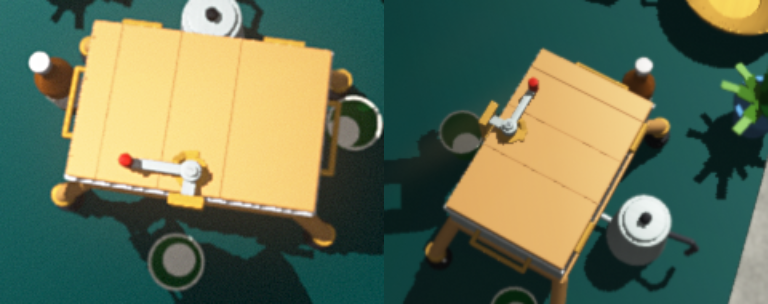

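```bash
python3 -c "
from h import *
print(workorder.hand_in())"
```

```text
the job is handed in; nothing more can be done
None
```

The job is done and handed in at about 39 s of the 72 s allowed. No verdict was reported.

**What I did:** I pressed the lid shut and pushed the latch over its hump into the notch. I then screwed the front right foot down about 1.6 rad and the front left about 2.4 rad, regripping the wheels between strokes.

**Last checks:**
- **Level:** the lid tilt against the table read about 0.0005 rad from the top camera and about 0.0019 rad from the side camera. The two disagree by about 0.002 rad, but both are well under the 0.006 limit.
- **Firm on four feet:** pressing the front left corner of the lid with 35–50 N changed the tilt by only about 0.001–0.002 rad, so that foot carries load. I did not measure the pad heights directly.
- **Latch:** the handle points to the chest's left, at its stop. The knob sits 2–3.5 mm lower over the lid than at the start, which means it has dropped into the notch.
- **Position:** the chest moved about 4 mm. In the last picture the cups, kettle and bottle look where they were. I did not check the sugar jar and milk jug under the chest.

**Disagreement with the data given:** the real fingertips sit about 28 mm behind the reported tool point along the finger axis. The lid contact showed this and a camera view of the fingers confirmed it. I corrected for it in the foot grasps.

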